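# Right the toppled can and hold the tray's index plunger out

### The arm

A 7-joint arm with a two-finger parallel gripper is mounted at the origin on the work surface. World frame = base frame: x ahead of the robot, y to its left, z up, the work surface at z = 0. Lengths are in m, angles in rad, forces in N, time in s.
With the tool pointing down it reaches from about 0.35 to 0.9 m from the base axis. Payload 8.1 kg.
Tool frame: the origin (TCP) lies on the centre line of the jaws, within the pads' length; the fingertips stand arm.tip_extent ahead of it and the grasp point (between the pads) lies 3 mm ahead of it (arm.tip_extent is the distance from the TCP to the fingertips, in m); y points along the fingers, z is the direction in which the jaws open and shut, and the axes are right-handed (so a half turn about y gives the same grasp; the last joint's range is limited). The gripper opens to 92 mm and grips with 3 to 60 N. Pads are 19 mm wide; open, the fingers measure 130 mm over their backs; the gripper's body (75 mm by 190 mm) begins 47 mm behind the grasp point.
Start: joints at [1.054, 0.434, 0.025, 1.573, -0.012, 1.134, -0.075], TCP at [0.251, -0.572, 0.249] pointing down, gripper open.
Joint ranges: [-2.62, 2.62], [-0.44, 2.09], [-1.27, 1.32], [0.08, 2.57], [-1.32, 4.46], [0.12, 2], [-2.74, 2.74]. Speed limits (rad/s): [2.22, 2.22, 3.01, 3.01, 3.14, 3.14, 3.14].

### API

Orientations are given as a rotation vector (axis times angle).
In Python, from cell import observe, get_image, sign_off, boxes_of, place_of, arm gives the robot as it stands.
- The arm moves only by the tool arm_command, never from a script. Its argument "plan" is a list of rows, each a list of 2 entries, a list of its own where there are three numbers: the shift along the tool's x, y, z in m, then the turn, a rotation vector about the tool's x, y, z in degrees. In form: [[[tx, ty, tz], [ax, ay, az]], ...]. A call has 1 to 5 rows; each row is the pose to reach, as a shift and turn from the pose commanded when the call began, along the tool's axes at that moment; what a row does not reach only later rows make up. A row lasts 1/10 s, in which the tool goes at most 50 mm and 8.59 degrees, less where a joint would pass 70% of its speed; a pose out of reach is approached as far as the arm can. A call with a gripper value outside its range is refused whole. "fingers" is the closure, from -1 (fully open) to 1 (shut), set as the call begins (left out, the last holds). The fingers move at their own pace and stop on an object; "squeeze" is the grip in N (left out, the last holds). Time passes only in rows, so rows that repeat a pose let the fingers close. It gives the time, the measured TCP pose, the force and the opening at its end, in the units of the state.
- observe(): the state, without advancing time (a new reading comes with each control period).
- get_image(name): name is "side" or "top" or "wrist"; returns a dict with "color" (420x560x3 uint8, red, green, blue), "camera_matrix" (3x3 intrinsics, pixels), "world_to_cam" (4x4, takes a point from world to camera coordinates); the wrist camera has in their place "mount" (4x4, takes a point from camera to tool coordinates, whose origin is the TCP and whose axes are the tool frame's). Camera axes: x right, y up, looking along -z (the intrinsics and any distortion apply to the point x, -y, -z); pixel columns grow to the right and rows downward; lengths in m; the calibration is good to about 2 mm. The wrist camera is an equidistant fisheye: a pixel r from the principal point sees the ray r / f radians off the axis. A picture is of the moment at which its call begins: read the wrist's pose just before it. There is no depth.
- sign_off(): hands the job in, once; it reports no verdict.
Trained networks look in a picture, given as the dict that the camera call returned (one of the last four; its "shot" number tells which), for a name from the list of things; names that differ only in an ending like _2 or _b are one class to them, and where a whole thing is asked for, a point or a joint stands for the part that bears it (a point fixed in the world has none). Each returns a list of dicts, best first, with "confidence" (0 to 1); they miss things now and then, are a little off and sometimes report something else, mostly with a low value. They report only what shows in the picture. A call takes as long as a camera call. They do not tell look-alikes from the thing itself.
- boxes_of(picture, thing): "point" ([column, row] in pixels, amid what is visible of it).
- place_of(picture, thing): "point" ([column, row] in pixels: a listed point, or the origin of a listed thing).
The state is a dict: "clock": time; "joints": joint angles; "dq": joint speeds; "joint_efforts": joint torques, N m; "position": TCP position; "ee_rot": TCP orientation; "force": force on the tool from outside, world axes, zero at the start; "ft_torque": the same for the moment, N m; "width": opening from 0.0 (shut) to 1.0 (fully open).
Only numpy, scipy, OpenCV 4.12 (cv2) and the standard library are available. Lean on these libraries where they do the work, as an engineer would, in place of code of your own. Each camera call takes 0.05 s, during which the arm holds its last target.

### The job

One can in the lane of the grey tray on the garage bench has toppled over: stand it upright on its base in that same lane, between the two tins, and let go of it. Then pull the black knob of the sprung index plunger beside the tray straight up as far as it goes, and keep hold of it there: finish while still holding the plunger out of its hole, so that a colleague can slide the tray away. Do not push any of the other things out of place.

Things in the scene. Friction and masses are not known exactly. Their poses are not given: they have to be found in the camera images.
- can: the toppled spray can, 250 g or so: metal cylinder 56 mm in diameter, 100 mm long, then a grey cap 42 mm in diameter, 130 mm in all. Origin at the centre of its base; its z axis runs from base to cap (at the start level, along the lane away from the robot within 8 degrees). It lies on the lane's floor and can roll a little.
- tray: grey tray, fixed, 440 mm long (x, away from the robot), 250 mm wide (y); origin under its centre at bench height, z up. Its floor is 6 mm above the bench. Two lanes run along x, about 80 mm wide between thin rails only 8 mm above the floor (end rails 12 mm). The can's lane is the one towards +y, centre line at y = +61.5 mm; the other's is at y = -83 mm.
- near_tin: standing plain tin in the can's lane, on the robot's side of the can: 56 mm in diameter, 95 mm high, about 165 mm from the tray's centre along its -x. Origin at the centre of its underside, z up. Leave in place.
- far_tin: the same kind of tin standing at the other end of the lane, about 165 mm from the tray's centre along +x. Origin at the centre of its underside. Leave in place.
- plunger (a joint): lift of the index plunger in m: 0 = seated in its hole, 0.018 = fully up against its stop. A spring pulls it down: about 6 N at 0, 10.5 N at 0.018, and it snaps back when let go. The 10 mm steel pin is seated 10 mm deep.
- pull_knob (a point): the plunger's black pull knob, axis vertical: the point at the underside of its neck on the plunger's axis, z up. Neck 14 mm in diameter from 0 to 10 mm, then a round head 30 mm in diameter from 10 to 34 mm above this point. Seated, the point is 84 mm above the bench (head 94 to 118 mm); it rises with the plunger.
- bracket: dark steel bracket that carries the plunger, fixed on the bench beside the tray on its +y side; origin at bench height on the plunger's axis, z up. Foot plate 90 x 80 x 12 mm with the seat hole at its centre; upright web at y = +30 to +38 mm; arm at 59 to 68 mm height; a steel barrel 22 mm in diameter round the pin up to 78 mm height, just below the knob.
- jar: white jar, 60 mm in diameter, 85 mm high, standing in the other lane. Origin at the centre of its underside. Leave in place.
- carton: cardboard carton 60 x 55 x 80 mm high standing in the other lane. Origin at the centre of its underside. Leave in place.
- wrench: steel wrench lying on the bench to the left. Leave in place.
- mug: white mug, 80 mm in diameter, 90 mm high, on the bench to the left. Leave in place.
- filter_box: cardboard box 90 x 90 x 100 mm high on the bench to the right. Leave in place.
There are look-alikes about, which are no part of the job. Leave any orange, pink or yellow look-alike of the filter_box alone.

How it is judged:
On the way, in this order (a step that is already met when the one before it is completed fails the run):
1. the can stands upright on the floor of its lane between the two tins, let go and at rest (angle between can's own z axis and vertical below 0.08 rad and z of can in the frame of tray between 0.002 and 0.009 m and y of can in the frame of tray between 0.0435 and 0.0795 m and x of can in the frame of tray between -0.12 and 0.12 m and contact force between can and the arm below 0.1 N and contact force between can and the fingers below 0.1 N and linear speed of can below 0.02 m/s), for 0.2 s.
2. the gripper holds the index plunger fully up (value of joint plunger above 0.015 m and contact force between the fingers and plunger above 3 N), for 0.2 s.
At the end, for the whole second after the job is handed in: The can stands upright (within 4.5 degrees) on the floor of its lane between the tins, at rest and not touched by the robot; the fingers hold the plunger at least 15 of its 18 mm up (over 3 N on the knob), no loose thing touches the knob, and the program finishes while holding it (all of step 1 and all of step 2 and contact force between plunger and can below 0.2 N and contact force between plunger and near_tin below 0.2 N and contact force between plunger and far_tin below 0.2 N and contact force between plunger and jar below 0.2 N and contact force between plunger and carton below 0.2 N and contact force between plunger and wrench below 0.2 N and contact force between plunger and mug below 0.2 N and contact force between plunger and filter_box below 0.2 N); the arm keeps its last pose, push and grip.
It fails at once if a tin in the lane was pushed more than 25 mm out of place (distance of any of near_tin, far_tin from where it was at the start of the episode above 0.025 m).
It fails at once if the jar or the carton in the other lane was pushed more than 25 mm out of place (distance of any of jar, carton from where it was at the start of the episode above 0.025 m).
It fails at once if the wrench, mug or box on the bench was pushed more than 25 mm out of place (distance of any of wrench, mug, filter_box from where it was at the start of the episode above 0.025 m).
It also fails if it takes over 54 s, if anything falls off the work surface, if the arm or the gripper's body presses on something with over 40 N, if the wrist force passes 120 N, or if a joint passes its speed limit or range.

## Working session

There is one attempt and no reset: what is moved stays moved. The work goes in short steps, Python scripts to look and compute and a tool call to move; the robot and the scene stay as the last step left them, time stands still between calls to the robot, and variables do not carry over. Pictures are saved under pics/ and viewed, and the job is handed in when it is done.

Besides the shell and the picture viewer there is one more tool, called by a JSON object that holds its "api" and its "payload". arm_command: Moves the arm, as the interface text tells. Its arguments: {"type":"object","properties":{"plan":{"type":"array","items":{"type":"array"}},"fingers":{"type":"number"},"squeeze":{"type":"number"}},"required":["plan"]}

```bash
ls; mkdir -p pics; python3 - <<'E'
from cell import observe,get_image,boxes_of,place_of,arm
import cv2
print(observe()); print([ (a,getattr(arm,a)) for a in dir(arm) if a[0]!='_'])
for n in ['side','top']:
    p=get_image(n); cv2.imwrite(f'pics/{n}0.png',p['color'][:,:,::-1]); print(n,p['camera_matrix'],p['world_to_cam'],p.keys())
    for t in ['can','near_tin','far_tin','pull_knob','tray','bracket','jar','carton']:
        print(t,[(d['point'],round(d['confidence'],2)) for d in place_of(p,t)][:3])
E
```

```text
pics
{'clock': 0.0, 'joints': array([ 1.05438226,  0.43523108,  0.02494972,  1.57410915, -0.01161113,
        1.13398931, -0.07507953]), 'dq': array([-0.00025199, -0.00074844, -0.00024954,  0.00074719,  0.00029511,
        0.00034997,  0.00225389]), 'joint_efforts': array([-3.57540257e-04, -6.67848945e+01,  9.84711796e-01, -3.14456463e+01,
       -6.05689245e-02,  4.24838613e-02,  1.96864357e-04]), 'position': array([ 0.25108641, -0.57181932,  0.24793498]), 'ee_rot': array([-0.41890807,  1.99519092, -1.99207909]), 'force': array([-0.65003002, -0.04195061,  0.15613159]), 'ft_torque': array([-0.04894802, -0.02463274, -0.00814307]), 'width': 0.9986454430864572}
[('PlanningError', <class 'cell.PlanningError'>), ('tip_extent', 0.022)]
side [[422.8036537    0.         275.34519394]
 [  0.         422.8036537  211.97724672]
 [  0.           0.           1.        ]] [[-0.9365572  -0.35040729 -0.00867954  0.48377929]
 [ 0.26003742 -0.7111975   0.65312989 -0.2134483 ]
 [-0.23503435  0.6094365   0.75719615 -0.99504648]
 [ 0.          0.          0.          1.        ]] dict_keys(['color', 'ca
[... 364 characters left out ...]
[  0.         397.05772029 206.1778202 ]
 [  0.           0.           1.        ]] [[-0.02472562 -0.99968053  0.0052426   0.00770122]
 [ 0.99150427 -0.02385282  0.1278684  -0.52407296]
 [-0.1277025   0.00835969  0.99177729 -1.23613977]
 [ 0.          0.          0.          1.        ]] dict_keys(['color', 'camera_matrix', 'world_to_cam', 'shot'])
can [([304.7, 205.1], 0.75)]
near_tin [([301.5, 234.0], 0.85)]
far_tin [([323.1, 181.4], 0.72), ([305.3, 133.3], 0.66)]
pull_knob [([267.4, 175.8], 0.55)]
tray [([319.6, 182.3], 0.92), ([268.0, 178.1], 0.37), ([304.2, 201.8], 0.22)]
bracket [([271.6, 179.6], 0.78)]
jar [([346.8, 213.2], 0.61)]
carton [([350.8, 152.0], 0.7), ([270.7, 183.0], 0.35)]
```

View pics/side0.png

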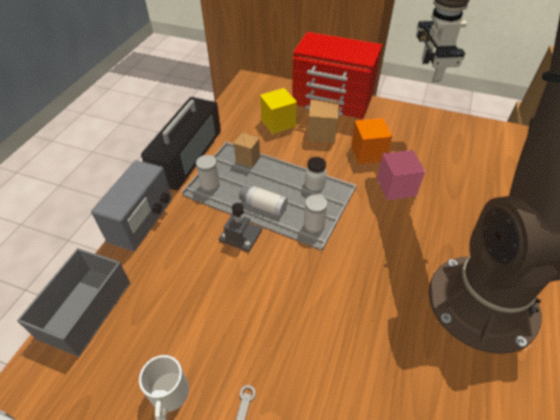

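View pics/top0.png

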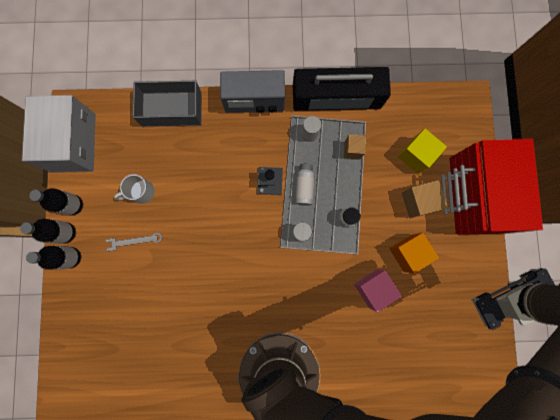

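```bash
cat > h.py <<'E'
import numpy as np, cv2
from scipy.spatial.transform import Rotation as R
K={'side':np.array([[422.8036537,0,275.34519394],[0,422.8036537,211.97724672],[0,0,1]]),'top':np.array([[397.05772029,0,276.37770073],[0,397.05772029,206.1778202],[0,0,1]])}
W={'side':np.array([[-0.9365572,-0.35040729,-0.00867954,0.48377929],[0.26003742,-0.7111975,0.65312989,-0.2134483],[-0.23503435,0.6094365,0.75719615,-0.99504648],[0,0,0,1]]),
'top':np.array([[-0.02472562,-0.99968053,0.0052426,0.00770122],[0.99150427,-0.02385282,0.1278684,-0.52407296],[-0.1277025,0.00835969,0.99177729,-1.23613977],[0,0,0,1]])}
def ray(n,p):
    d=np.array([(p[0]-K[n][0,2])/K[n][0,0],-(p[1]-K[n][1,2])/K[n][1,1],-1.])
    Rm=W[n][:3,:3]; return -Rm.T@W[n][:3,3], Rm.T@(d/np.linalg.norm(d))
def atz(n,p,z):
    o,d=ray(n,p); return o+d*(z-o[2])/d[2]
def tri(rays):
    A=np.zeros((3,3));b=np.zeros(3)
    for o,d in rays:
        P=np.eye(3)-np.outer(d,d);A+=P;b+=P@o
    x=np.linalg.solve(A,b); return x,[np.linalg.norm((np.eye(3)-np.outer(d,d))@(x-o)) for o,d in rays]
def proj(n,X):
    c=W[n][:3,:3]@np.asarray(X,float)+W[n][:3,3]
    return K[n][:2,:2]@np.array([c[0]/-c[2],-c[1]/-c[2]])+K[n][:2,2]
E
python3 - <<'E'
from h import *
s={'can':(281.9,207),'near':(314.2,224.9),'far':(208.9,186.8),'knob':(237.6,214.2),'tray':(267.3,192.9),'bracket':(239.4,234.2),'jar':(313.7,181.6),'carton':(251,159.8)}
t={'can':(304.7,205.1),'near':(301.5,234),'far':(305.3,133.3),'knob':(267.4,175.8),'tray':(319.6,182.3),'bracket':(271.6,179.6),'jar':(346.8,213.2),'carton':(350.8,152)}
for k in s:
    x,r=tri([ray('side',s[k]),ray('top',t[k])]); print(k,x.round(4),np.round(r,4))
E
```

```text
can [ 0.529  -0.0951  0.0324] [0.0035 0.0035]
near [ 0.4353 -0.0842  0.0082] [0.0006 0.0006]
far [ 0.7653 -0.1079  0.0174] [0.0024 0.0024]
knob [0.6093 0.0204 0.0983] [0.001 0.001]
tray [ 0.6001 -0.1498  0.0099] [0.0027 0.0027]
bracket [ 0.6173  0.0081 -0.0014] [0.0006 0.0006]
jar [ 0.4911 -0.2339  0.0152] [0.007 0.007]
carton [ 0.6963 -0.256   0.018 ] [0.004 0.004]
```

The toppled can is at about (265,200) in side and (305,185) in top, between the tins at (315,215)/(302,232) and (207,172)/(312,127). The plunger with its black knob is at (238,212) and (268,176). Next I move the wrist camera over it.

```bash
python3 - <<'E'
from cell import observe,get_image
from h import *
s=observe(); M=R.from_rotvec(s['ee_rot']).as_matrix(); print(M.round(3))
p=get_image('wrist'); print(p['mount'].round(4),p['camera_matrix'])
cv2.imwrite('pics/w0.png',p['color'][:,:,::-1])
for n in ['side','top']:
    c=get_image(n)['color'][:,:,::-1]
    x0,y0,w,h=(170,130,200,130) if n=='side' else (240,105,150,160)
    cv2.imwrite(f'pics/{n}0c.png',cv2.resize(c[y0:y0+h,x0:x0+w],None,fx=3.7,fy=3.7,interpolation=cv2.INTER_CUBIC))
# move targets: goal above scene, tool down with jaw (z) along world y
t=np.array([.50,-.05,.33]); print(M.T@(t-s['position']))
G=np.stack([[1,0,0],[0,0,-1],[0,1,0]],1)
for sg in (1,-1):
    Gs=np.stack([np.array([sg,0,0]),[0,0,-1],[0,sg,0]],1); print(np.linalg.det(Gs),np.degrees(R.from_matrix(M.T@Gs).as_rotvec()))
E
```

```text
[[-0.916 -0.     0.402]
 [-0.402 -0.    -0.916]
 [ 0.    -1.     0.   ]]
[[-6.000e-04 -9.607e-01 -2.777e-01 -7.460e-02]
 [-2.000e-04  2.777e-01 -9.607e-01 -1.375e-01]
 [ 1.000e+00 -5.000e-04 -4.000e-04  5.000e-04]
 [ 0.000e+00  0.000e+00  0.000e+00  1.000e+00]] [[325.1922621    0.         280.73419772]
 [  0.         325.1922621  207.46744885]
 [  0.           0.           1.        ]]
[-0.43769262 -0.08127001 -0.37821672]
1.0 [ 1.46977958e-04 -1.56296949e+02  1.44827322e-04]
1.0 [-1.04663706e-04  2.37030509e+01  1.06217926e-04]
```

{"api": "arm_command", "payload": {"plan": [[[-0.0415,-0.006,-0.0276],[0,5,0]],[[-0.083,-0.012,-0.0552],[0,10,0]],[[-0.1245,-0.018,-0.0828],[0,15,0]],[[-0.166,-0.024,-0.11],[0,20,0]],[[-0.207,-0.03,-0.138],[0,23.7,0]]], "fingers": -1}}

```text
clock: 1.55
position: [0.3859, -0.3614, 0.2791]
ee_rot: [-0.004, -2.22, 2.22]
force: [0.4, -0.5, -0.2]
width: 0.998
```

{"api": "arm_command", "payload": {"plan": [[[-0.025,-0.004,-0.04],[0,0,0]],[[-0.05,-0.008,-0.08],[0,0,0]],[[-0.075,-0.012,-0.12],[0,0,0]],[[-0.1,-0.016,-0.16],[0,0,0]],[[-0.125,-0.02,-0.2],[0,0,0]]]}}

```text
clock: 2.05
position: [0.5108, -0.1615, 0.2991]
ee_rot: [0.001, 2.221, -2.221]
force: [1.3, -0.1, -0.4]
width: 0.999
```

{"api": "arm_command", "payload": {"plan": [[[-0.025,0,-0.04],[0,0,0]],[[-0.05,0,-0.08],[0,0,0]],[[-0.06,0,-0.1],[0,0,0]],[[-0.06,0,-0.1],[0,0,0]],[[-0.06,0,-0.1],[0,0,0]]]}}

```text
clock: 2.55
position: [0.5699, -0.0633, 0.2985]
ee_rot: [-0.001, 2.221, -2.222]
force: [-0.5, -0.4, -0.2]
width: 1.002
```

```bash
cat >> h.py <<'E'
def wray(p,s,pt):
    f=p['camera_matrix'][0,0]; dx=pt[0]-p['camera_matrix'][0,2]; dy=pt[1]-p['camera_matrix'][1,2]
    r=np.hypot(dx,dy); th=r/f; k=np.sin(th)/max(r,1e-9)
    d=np.array([dx*k,-dy*k,-np.cos(th)])
    T=np.eye(4);T[:3,:3]=R.from_rotvec(s['ee_rot']).as_matrix();T[:3,3]=s['position'];T=T@p['mount']
    return T[:3,3],T[:3,:3]@d
def watz(p,s,pt,z):
    o,d=wray(p,s,pt); return o+d*(z-o[2])/d[2]
E
cat > look.py <<'E'
import sys,pickle
from cell import observe,get_image,place_of,boxes_of
from h import *
n=sys.argv[1]
s=observe(); p=get_image('wrist'); print(s['position'],s['clock'])
cv2.imwrite(f'pics/{n}.png',cv2.resize(p['color'][:,:,::-1],(800,600),interpolation=cv2.INTER_CUBIC))
out={}
for t,z in [('can',.034),('near_tin',.006),('far_tin',.006),('pull_knob',.084),('tray',0),('bracket',0)]:
    out[t]=place_of(p,t)
    for d in out[t][:2]: print(t,d['point'],round(d['confidence'],2),watz(p,s,d['point'],z).round(4))
pickle.dump((dict(mount=p['mount'],camera_matrix=p['camera_matrix'],color=p['color']),s,out),open(f'{n}.pkl','wb'))
E
python3 look.py w1
```

```text
[ 0.56989011 -0.06330417  0.2984676 ] 2.55
can [302.3, 213.3] 0.92 [ 0.5206 -0.0922  0.034 ]
near_tin [291.5, 263.3] 0.86 [ 0.4353 -0.0802  0.006 ]
far_tin [324.3, 22.8] 0.92 [ 0.7729 -0.1211  0.006 ]
pull_knob [209.2, 144.6] 0.75 [0.6146 0.0144 0.084 ]
bracket [220.2, 139.2] 0.81 [0.6144 0.0175 0.    ]
bracket [12.0, 254.6] 0.44 [0.4219 0.4621 0.    ]
```

View pics/w1.png

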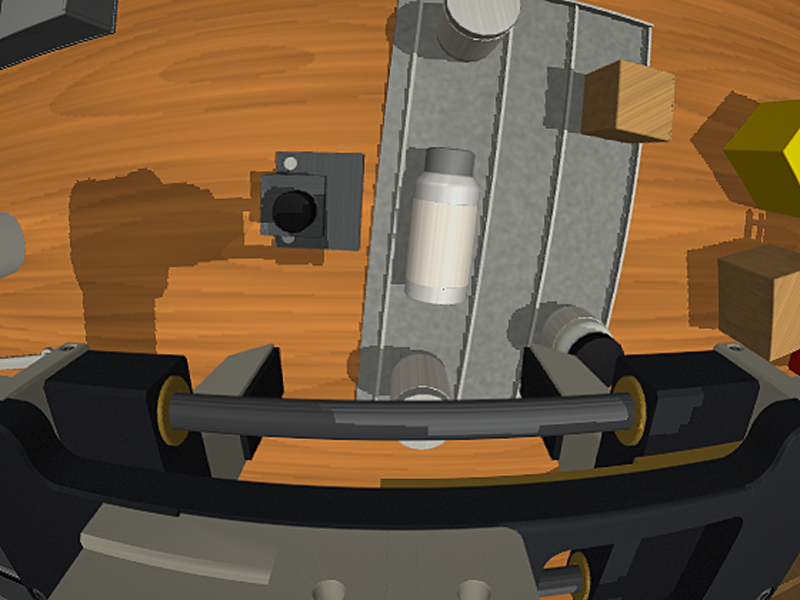

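The can lies at (440,235) with its grey cap at (450,160), so the cap points away from the robot. The base is at about (437,295), the knob head at (295,211), and the tins at (420,400) and (475,25). The view is clear.

```bash
python3 - <<'E'
from h import *; import pickle
p,s,o=pickle.load(open('w1.pkl','rb'))
f=lambda a,b,z: watz(p,s,(a*.7,b*.7),z).round(4)
print('captop',f(450,149,.034),'shoulder-ish',f(446,190,.034),'base',f(437,297,.034))
print('left/right body', f(408,250,.034),f(476,250,.034))
print('cap l/r',f(427,160,.034),f(475,160,.034))
print('knob head top',f(295,211,.118), 'edges',f(273,211,.106),f(317,211,.106))
# triangulate knob: top cam & side & wrist via nets
print(tri([ray('side',(237.6,214.2)),ray('top',(267.4,175.8)),wray(p,s,o['pull_knob'][0]['point'])]))
print(tri([ray('side',(281.9,207)),ray('top',(304.7,205.1)),wray(p,s,o['can'][0]['point'])]))
# lane rails
print('rails',f(400,130,.014),f(497,130,.014),f(378,340,.014),f(467,340,.014))
E
```

```text
captop [ 0.6596 -0.1059  0.034 ] shoulder-ish [ 0.6239 -0.1028  0.034 ] base [ 0.5279 -0.0967  0.034 ]
left/right body [ 0.5709 -0.0703  0.034 ] [ 0.5713 -0.1306  0.034 ]
cap l/r [ 0.6497 -0.0862  0.034 ] [ 0.6506 -0.1277  0.034 ]
knob head top [0.6145 0.0097 0.118 ] edges [0.6138 0.0291 0.106 ] [ 0.613  -0.0038  0.106 ]
(array([0.61290868, 0.01610879, 0.08933887]), [np.float64(0.0024654987141164457), np.float64(0.004710216060523774), np.float64(0.003534256798290864)])
(array([ 0.52598214, -0.09202023,  0.040161  ]), [np.float64(0.005536744059001659), np.float64(0.0035371435348992416), np.float64(0.003328788925384226)])
rails [ 0.6771 -0.0631  0.014 ] [ 0.6793 -0.1508  0.014 ] [ 0.4783 -0.0418  0.014 ] [ 0.4782 -0.1291  0.014 ]
```

View pics/top0c.png

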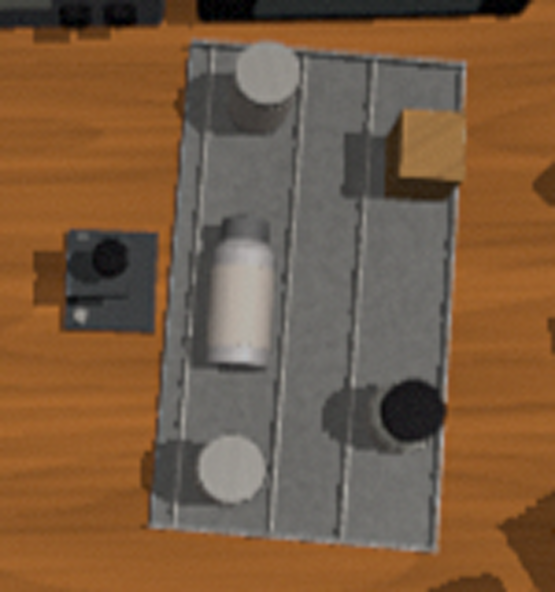

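{"api": "arm_command", "payload": {"plan": [[[-0.008,0.01,0.011],[-0.1,0.5,-6]],[[-0.016,0.02,0.022],[-0.2,1,-12]],[[-0.025,0.03,0.034],[-0.3,1.5,-19]],[[-0.034,0.05,0.045],[-0.44,2,-25]],[[-0.034,0.07,0.045],[-0.44,2,-25]]]}}

```text
clock: 3.4
position: [0.6048, -0.1102, 0.2236]
ee_rot: [0.406, -1.967, 1.953]
force: [0.0, 0.6, -0.6]
width: 1.002
```

```bash
sed -i 's/^from h/from h/' look.py; python3 look.py w2; python3 - <<'E'
from cell import observe
from h import *
s=observe(); M=R.from_rotvec(s['ee_rot']).as_matrix();print(s['position'],M.round(3),s['joints'].round(3)); print('d tool',M.T@(np.array([.6043,-.108,.0427])-s['position']))
E
```

```text
[ 0.60481315 -0.11021672  0.22359102] 3.4
can [264.8, 175.6] 0.65 [ 0.527  -0.0912  0.034 ]
near_tin [263.6, 221.2] 0.91 [ 0.4324 -0.082   0.006 ]
far_tin [260.1, 221.3] 0.52 [ 0.4324 -0.0774  0.006 ]
pull_knob [134.2, 134.7] 0.73 [0.6132 0.014  0.084 ]
tray [331.5, 96.9] 0.64 [ 0.6015 -0.1636  0.    ]
bracket [165.5, 94.9] 0.62 [0.6147 0.0106 0.    ]
[ 0.6043579  -0.10812444  0.23112109] [[-0.907 -0.419 -0.035]
 [ 0.032  0.015 -0.999]
 [ 0.419 -0.908  0.   ]] [ 0.132  0.699 -0.099  1.234  0.067  1.644 -1.574]
d tool [-7.89233415e-02  1.71095319e-01 -1.60482049e-04]
```

View pics/w2.png

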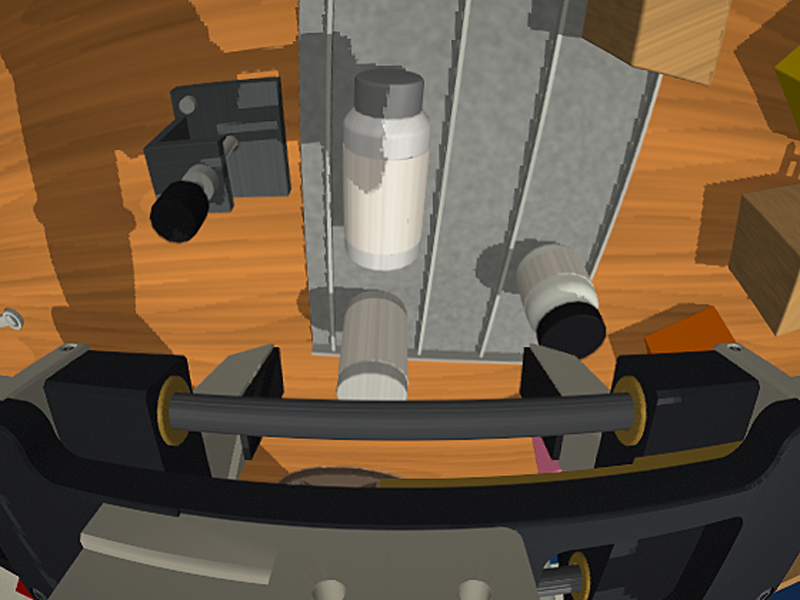

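The can body is at (385,190), its base edge at (383,262) and its cap at (388,90). The knob is at (180,210), to the left of it. Next I triangulate from the two wrist views.

```bash
python3 - <<'E'
from h import *; import pickle
p1,s1,o1=pickle.load(open('w1.pkl','rb'));p2,s2,o2=pickle.load(open('w2.pkl','rb'))
f=.7
for k,a,b in [('captop',(450,149),(388,70)),('cap/body axis shoulder',(447,181),(387,112)),('baseaxis',(438,292),(383,262)),('knob net',None,None),('knobtopctr',(295,211),(180,211)),('near top',(420,447),(372,398))]:
    if a is None: a=np.array(o1['pull_knob'][0]['point'])/f;b=np.array(o2['pull_knob'][0]['point'])/f
    x,r=tri([wray(p1,s1,np.array(a)*f),wray(p2,s2,np.array(b)*f)]); print(k,x.round(4),np.round(r,4))
for a in [(345,200),(429,200),(385,265),(383,255)]: print(watz(p2,s2,np.array(a)*f,.034).round(4))
for a in [(330,200),(440,200)]: print('rail',watz(p2,s2,np.array(a)*f,.014).round(4))
E
```

```text
captop [ 0.6602 -0.1059  0.0262] [0.0008 0.0008]
cap/body axis shoulder [ 0.6318 -0.1038  0.0256] [0.0007 0.0007]
baseaxis [ 0.5412 -0.0957  0.0662] [0.0009 0.0009]
knob net [0.6144 0.0135 0.0858] [0.0006 0.0006]
knobtopctr [0.6134 0.0126 0.106 ] [0.0001 0.0001]
near top [ 0.3942 -0.0798  0.0728] [0.0025 0.0025]
[ 0.5719 -0.0709  0.034 ]
[ 0.5694 -0.1292  0.034 ]
[ 0.5134 -0.0954  0.034 ]
[ 0.523  -0.0945  0.034 ]
rail [ 0.5613 -0.0564  0.014 ]
rail [ 0.5577 -0.1384  0.014 ]
```

{"api": "arm_command", "payload": {"plan": [[[-0.0125,0.027,0],[0,0,0]],[[-0.025,0.054,0],[0,0,0]],[[-0.0375,0.081,0],[0,0,0]],[[-0.05,0.108,0],[0,0,0]],[[-0.05,0.108,0],[0,0,0]]]}}

```text
clock: 4.25
position: [0.6019, -0.1079, 0.108]
ee_rot: [0.405, -1.972, 1.956]
force: [0.5, -0.2, -0.5]
width: 0.999
```

```bash
cat > go.py <<'E'
import sys
from cell import observe
from h import *
s=observe(); M=R.from_rotvec(s['ee_rot']).as_matrix()
print(s['position'].round(4),M.round(3).tolist(),s['force'].round(1),'w',s['width'],s['clock'])
if len(sys.argv)>3: print('d',(M.T@(np.array([float(a) for a in sys.argv[1:4]])-s['position'])).round(4))
E
python3 go.py .6043 -.108 .0427; python3 - <<'E'
from cell import get_image
import cv2
for n,(x0,y0,w,h) in dict(side=(150,100,230,150),top=(240,90,180,160),wrist=(0,0,560,420)).items():
    c=get_image(n)['color'][:,:,::-1][y0:y0+h,x0:x0+w]; k=800/w if n!='top' else 3.3
    if n=='wrist':k=1.4
    cv2.imwrite(f'pics/a_{n}.png',cv2.resize(c,None,fx=k,fy=k,interpolation=cv2.INTER_CUBIC))
E
```

```text
[ 0.6019 -0.1079  0.108 ] [[-0.904, -0.426, -0.035], [0.032, 0.015, -0.999], [0.426, -0.905, -0.0]] [ 0.5 -0.2 -0.5] w 0.9988087512393076 4.25
d [-0.03   0.058  0.   ]
```

View pics/a_side.png

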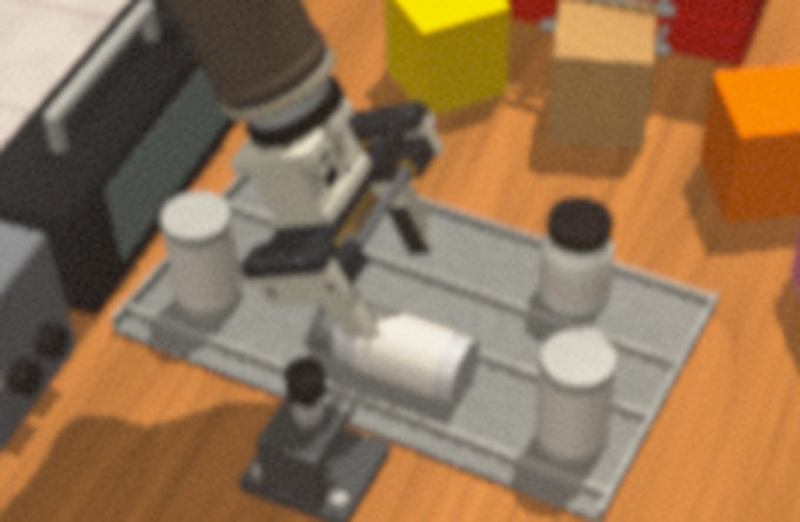

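View pics/a_wrist.png

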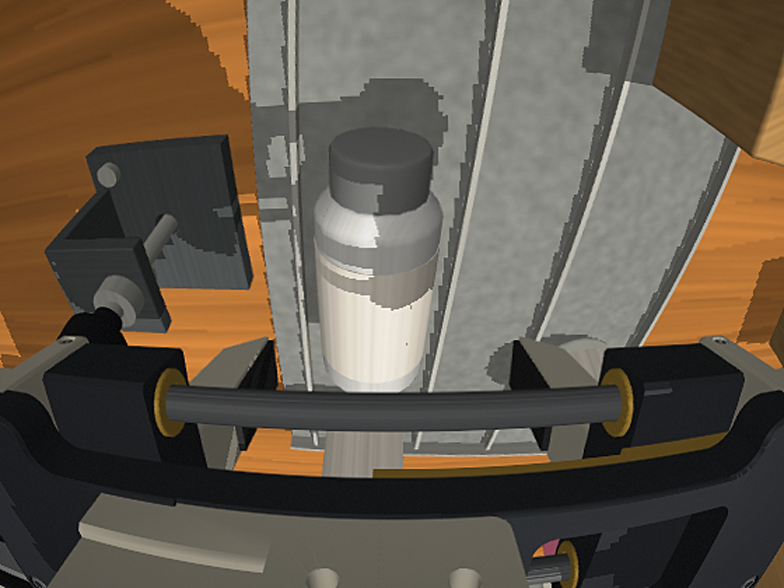

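The fingers straddle the can: left finger at (260,370), right at (535,370). The body is still clear of the knob at (90,325), so I descend slowly.

{"api": "arm_command", "payload": {"plan": [[[-0.007,0.014,0],[0,0,0]],[[-0.014,0.027,0],[0,0,0]],[[-0.022,0.043,0],[0,0,0]],[[-0.03,0.058,0],[0,0,0]],[[-0.03,0.058,0],[0,0,0]]]}}

```text
clock: 4.9
position: [0.6045, -0.1081, 0.0411]
ee_rot: [0.406, -1.971, 1.955]
force: [-0.8, 0.4, -0.1]
width: 1.0
```

```bash
python3 go.py .6043 -.108 .0427; python3 - <<'E'
from cell import get_image
import cv2
for n,(x0,y0,w,h) in dict(side=(150,100,230,150),wrist=(0,0,560,420)).items():
    c=get_image(n)['color'][:,:,::-1][y0:y0+h,x0:x0+w]; k=800/w
    if n=='wrist':k=1.4
    cv2.imwrite(f'pics/b_{n}.png',cv2.resize(c,None,fx=k,fy=k,interpolation=cv2.INTER_CUBIC))
E
```

```text
[ 0.6045 -0.1081  0.0411] [[-0.904, -0.427, -0.035], [0.032, 0.015, -0.999], [0.427, -0.904, -0.0]] [-0.8  0.4 -0.1] w 1.0001311805799167 4.9
d [ 0.0009 -0.0014 -0.0001]
```

View pics/b_side.png

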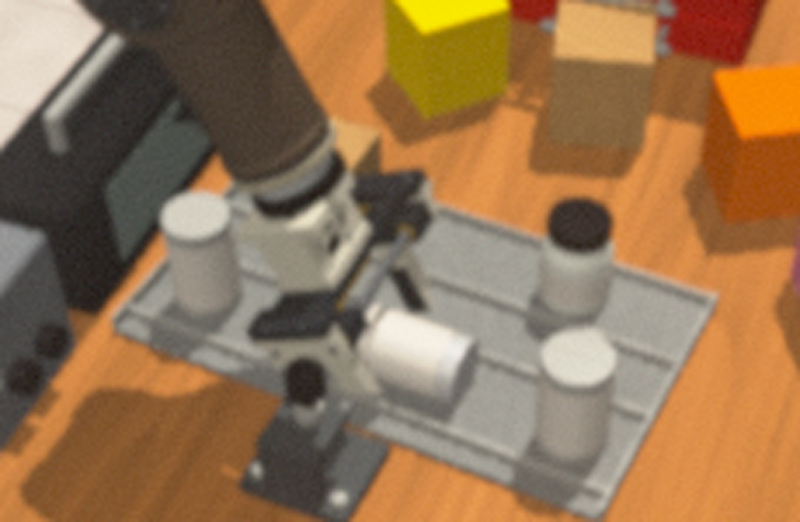

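View pics/b_wrist.png

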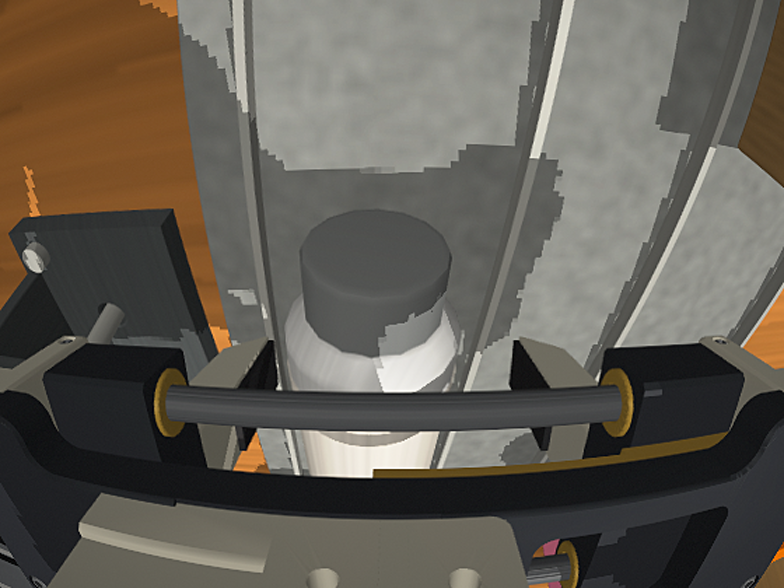

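The can sits between the fingers with no contact force, so I close on it.

{"api": "arm_command", "payload": {"plan": [[[0,0,0],[0,0,0]],[[0,0,0],[0,0,0]],[[0,0,0],[0,0,0]],[[0,0,0],[0,0,0]],[[0,0,0],[0,0,0]]], "fingers": 1, "squeeze": 35}}

```text
clock: 5.5
position: [0.6065, -0.1083, 0.0447]
ee_rot: [0.401, -1.974, 1.959]
force: [-1.5, 1.8, -1.3]
width: 0.616
```

{"api": "arm_command", "payload": {"plan": [[[0,0,0],[0,0,0]],[[0,0,0],[0,0,0]],[[0,0,0],[0,0,0]],[[0,0,0],[0,0,0]],[[0,0,0],[0,0,0]]]}}

```text
clock: 6.0
position: [0.6064, -0.1083, 0.0446]
ee_rot: [0.401, -1.974, 1.959]
force: [0.6, -0.4, 3.1]
width: 0.607
```

{"api": "arm_command", "payload": {"plan": [[[0.013,-0.027,0],[0,0,0]],[[0.026,-0.054,0],[0,0,0]],[[0.04,-0.085,0],[0,0,0]],[[0.054,-0.115,0],[0,0,0]],[[0.068,-0.145,0],[0,0,0]]]}}

```text
clock: 6.5
position: [0.6057, -0.1082, 0.2053]
ee_rot: [0.402, -1.974, 1.958]
force: [0.6, 0.6, -3.4]
width: 0.605
```

```bash
python3 go.py ; python3 - <<'E'
from cell import get_image
import cv2
for n,(x0,y0,w,h) in dict(side=(150,100,230,150)).items():
    c=get_image(n)['color'][:,:,::-1][y0:y0+h,x0:x0+w]; k=800/w
    cv2.imwrite(f'pics/c_{n}.png',cv2.resize(c,None,fx=k,fy=k,interpolation=cv2.INTER_CUBIC))
E
```

```text
[ 0.6057 -0.1082  0.2053] [[-0.905, -0.423, -0.035], [0.032, 0.015, -0.999], [0.423, -0.906, -0.0]] [ 0.6  0.6 -3.4] w 0.6051011806792662 6.5
```

View pics/c_side.png

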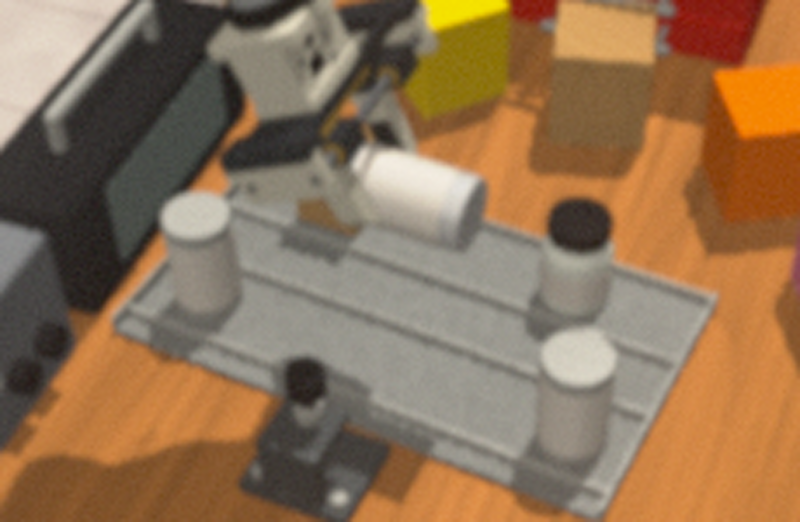

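The can is lifted level. Next I turn it cap-up about the jaw axis.

{"api": "arm_command", "payload": {"plan": [[[0,0,0],[0,0,8]],[[0,0,0],[0,0,16]],[[0,0,0],[0,0,24]],[[0,0,0],[0,0,32]],[[0,0,0],[0,0,40]]]}}

```text
clock: 7.05
position: [0.6058, -0.1082, 0.2051]
ee_rot: [0.319, 2.088, -2.098]
force: [0.2, -0.2, -3.1]
width: 0.606
```

{"api": "arm_command", "payload": {"plan": [[[0,0,0],[0,0,8]],[[0,0,0],[0,0,16]],[[0,0,0],[0,0,24]],[[0,0,0],[0,0,32]],[[0,0,0],[0,0,40]]]}}

```text
clock: 7.55
position: [0.6039, -0.1262, 0.2069]
ee_rot: [0.64, 1.837, -1.95]
force: [-0.3, -0.3, -2.1]
width: 0.604
```

```bash
python3 go.py ; python3 - <<'E'
from cell import get_image
import cv2
for n,(x0,y0,w,h) in dict(side=(150,100,230,150)).items():
    c=get_image(n)['color'][:,:,::-1][y0:y0+h,x0:x0+w]; k=800/w
    cv2.imwrite(f'pics/d_{n}.png',cv2.resize(c,None,fx=k,fy=k,interpolation=cv2.INTER_CUBIC))
E
```

```text
[ 0.6039 -0.1262  0.2069] [[-0.822, 0.566, -0.065], [0.031, -0.07, -0.997], [-0.569, -0.822, 0.04]] [-0.3 -0.3 -2.1] w 0.6042239276782834 7.55
```

View pics/d_side.png

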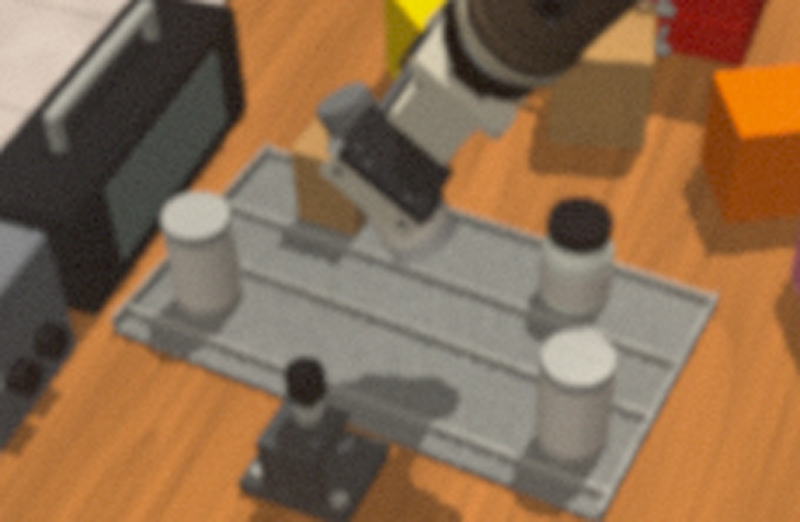

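```bash
python3 - <<'E'
from cell import observe
s=observe();print(s['joints'].round(3),s['dq'].round(3))
E
```

```text
[ 0.453  0.27  -0.397  2.153  0.756  0.17  -2.234] [-0.051  0.002  0.067 -0.033 -0.508  0.038  0.514]
```

The pitch stalled because q6 is at its lower limit: the arm can't point the tool forward here without flipping the wrist. Any azimuth of the tool stands the can up equally well, so I will yaw the tool 90° and tilt it toward +y. The gripper body then lies on the −y side, away from the plunger. First I check the commanded pose with a zero row.

{"api": "arm_command", "payload": {"plan": [[[0,0,0],[0,0,0]]]}}

```text
clock: 7.7
position: [0.6043, -0.1263, 0.2073]
ee_rot: [0.639, 1.837, -1.95]
force: [0.0, -0.9, -1.2]
width: 0.61
```

```bash
python3 - <<'E'
from cell import observe
from h import *
s=observe();M=R.from_rotvec(s['ee_rot'])
print(s['position'],s['joints'].round(3),M.as_matrix().round(3).tolist())
E
```

```text
[ 0.60428376 -0.12633521  0.20729066] [ 0.449  0.27  -0.392  2.151  0.722  0.173 -2.2  ] [[-0.822, 0.565, -0.065], [0.031, -0.069, -0.997], [-0.568, -0.822, 0.04]]
```

```bash
cat > plan.py <<'E'
# usage: plan.py x y z  phi elev [n]: tool pointing azimuth phi, elev deg below horizontal (90=down), jaw axis horizontal
import sys
from cell import observe
from h import *
x,y,z,phi,el=map(float,sys.argv[1:6])
s=observe();M=R.from_rotvec(s['ee_rot']).as_matrix()
f,e=np.radians(phi),np.radians(el)
ty=np.array([np.cos(f)*np.cos(e),np.sin(f)*np.cos(e),-np.sin(e)])
tz=np.array([np.sin(f),-np.cos(f),0.]); tx=np.cross(ty,tz)
G=np.stack([tx,ty,tz],1)
rv=np.degrees(R.from_matrix(M.T@G).as_rotvec()); d=M.T@(np.array([x,y,z])-s['position'])
n=max(np.linalg.norm(rv)/8.4,np.linalg.norm(d)/.045); print('joints',s['joints'].round(2),'pos',s['position'].round(4),'F',s['force'].round(1),'w',round(s['width'],3),s['clock'])
print('d',d.round(4),'rv',rv.round(2),'|rv|',np.linalg.norm(rv).round(1),'rows',n)
n=int(np.ceil(n)); 
print([[ (d*k/n).round(4).tolist(),(rv*k/n).round(1).tolist()] for k in range(1,min(n,5)+1)])
E
python3 plan.py .604 -.11 .22 45 89.99
```

```text
joints [ 0.45  0.27 -0.39  2.15  0.72  0.17 -2.2 ] pos [ 0.6043 -0.1263  0.2073] F [ 0.  -0.9 -1.2] w 0.61 7.7
d [-0.0065 -0.0117 -0.0158] rv [-16.78 -46.48 -31.55] |rv| 58.6 rows 6.979757107654102
[[[-0.0009, -0.0017, -0.0023], [-2.4, -6.6, -4.5]], [[-0.0019, -0.0034, -0.0045], [-4.8, -13.3, -9.0]], [[-0.0028, -0.005, -0.0068], [-7.2, -19.9, -13.5]], [[-0.0037, -0.0067, -0.009], [-9.6, -26.6, -18.0]], [[-0.0046, -0.0084, -0.0113], [-12.0, -33.2, -22.5]]]
```

{"api": "arm_command", "payload": {"plan": [[[-0.001,-0.002,-0.002],[-2.4,-6.6,-4.5]],[[-0.002,-0.003,-0.0045],[-4.8,-13.3,-9]],[[-0.003,-0.005,-0.007],[-7.2,-19.9,-13.5]],[[-0.004,-0.007,-0.009],[-9.6,-26.6,-18]],[[-0.005,-0.008,-0.011],[-12,-33.2,-22.5]]]}}

```text
clock: 8.2
position: [0.6045, -0.1135, 0.217]
ee_rot: [-0.285, 1.837, -1.862]
force: [0.6, 0.1, -2.3]
width: 0.608
```

```bash
python3 plan.py .61 -.11 .23 90 65
```

```text
joints [ 0.78  0.51 -0.91  1.76  0.47  0.89 -1.35] pos [ 0.6045 -0.1135  0.217 ] F [ 0.6  0.1 -2.3] w 0.608 8.2
d [-0.009  -0.0115  0.0004] rv [-22.3  -56.96  14.25] |rv| 62.8 rows 7.477782405002798
[[[-0.0011, -0.0014, 0.0001], [-2.8, -7.1, 1.8]], [[-0.0022, -0.0029, 0.0001], [-5.6, -14.2, 3.6]], [[-0.0034, -0.0043, 0.0002], [-8.4, -21.4, 5.3]], [[-0.0045, -0.0057, 0.0002], [-11.2, -28.5, 7.1]], [[-0.0056, -0.0072, 0.0003], [-13.9, -35.6, 8.9]]]
```

{"api": "arm_command", "payload": {"plan": [[[-0.001,-0.0015,0],[-2.8,-7.1,1.8]],[[-0.002,-0.003,0],[-5.6,-14.2,3.6]],[[-0.0035,-0.0045,0],[-8.4,-21.4,5.3]],[[-0.0045,-0.0055,0],[-11.2,-28.5,7.1]],[[-0.0055,-0.007,0],[-13.9,-35.6,8.9]]]}}

```text
clock: 8.7
position: [0.6079, -0.1103, 0.2248]
ee_rot: [-0.693, 1.576, -1.247]
force: [-0.1, -0.0, -2.9]
width: 0.607
```

```bash
python3 plan.py .61 -.11 .23 90 45
```

```text
joints [ 1.    0.73 -1.19  1.62  0.41  1.07 -0.6 ] pos [ 0.6079 -0.1103  0.2248] F [-0.1 -0.  -2.9] w 0.607 8.7
d [-0.0028 -0.0045  0.0017] rv [-12.19 -19.45  24.9 ] |rv| 33.9 rows 4.031721415987878
[[[-0.0006, -0.0009, 0.0003], [-2.4, -3.9, 5.0]], [[-0.0011, -0.0018, 0.0007], [-4.9, -7.8, 10.0]], [[-0.0017, -0.0027, 0.001], [-7.3, -11.7, 14.9]], [[-0.0023, -0.0036, 0.0014], [-9.8, -15.6, 19.9]], [[-0.0028, -0.0045, 0.0017], [-12.2, -19.4, 24.9]]]
```

{"api": "arm_command", "payload": {"plan": [[[-0.0005,-0.001,0],[-2.4,-3.9,5]],[[-0.001,-0.002,0.0005],[-4.9,-7.8,10]],[[-0.0015,-0.0025,0.001],[-7.3,-11.7,14.9]],[[-0.0025,-0.0035,0.0015],[-9.8,-15.6,19.9]],[[-0.003,-0.0045,0.0015],[-12.2,-19.4,24.9]]]}}

```text
clock: 9.2
position: [0.611, -0.1103, 0.2311]
ee_rot: [-0.606, 1.48, -0.616]
force: [0.8, 0.5, -2.7]
width: 0.609
```

```bash
python3 plan.py .615 -.10 .21 90 25
```

```text
joints [ 1.06  1.   -1.23  1.42  0.14  1.29  0.01] pos [ 0.611  -0.1103  0.2311] F [ 0.8  0.5 -2.7] w 0.609 9.2
d [0.0077 0.0222 0.0039] rv [-0.36  0.07 19.81] |rv| 19.8 rows 2.358460916688625
[[[0.0026, 0.0074, 0.0013], [-0.1, 0.0, 6.6]], [[0.0051, 0.0148, 0.0026], [-0.2, 0.0, 13.2]], [[0.0077, 0.0222, 0.0039], [-0.4, 0.1, 19.8]]]
```

Tracking well so far. Next is the final 20°.

{"api": "arm_command", "payload": {"plan": [[[0.0015,0.004,0.001],[0,0,4]],[[0.003,0.008,0.0015],[0,0,8]],[[0.0045,0.013,0.002],[-0.1,0,12]],[[0.006,0.0175,0.003],[-0.2,0,16]],[[0.0077,0.022,0.004],[-0.3,0,19.8]]]}}

```text
clock: 9.7
position: [0.6156, -0.1007, 0.2096]
ee_rot: [-0.339, 1.543, -0.348]
force: [0.2, -0.3, -2.2]
width: 0.608
```

```bash
python3 plan.py .62 -.10 .21 90 25; python3 - <<'E'
from cell import get_image
import cv2
for n,(x0,y0,w,h) in dict(side=(150,50,260,190),top=(230,80,200,160)).items():
    c=get_image(n)['color'][:,:,::-1][y0:y0+h,x0:x0+w]; k=3
    cv2.imwrite(f'pics/e_{n}.png',cv2.resize(c,None,fx=k,fy=k,interpolation=cv2.INTER_CUBIC))
E
```

```text
joints [ 1.09  1.2  -1.24  1.38 -0.04  1.31  0.15] pos [ 0.6156 -0.1007  0.2096] F [ 0.2 -0.3 -2.2] w 0.608 9.7
d [-0.0006  0.0005  0.0043] rv [-0.32 -0.04  0.09] |rv| 0.3 rows 0.09828530307832416
[[[-0.0006, 0.0005, 0.0043], [-0.3, -0.0, 0.1]]]
```

View pics/e_side.png

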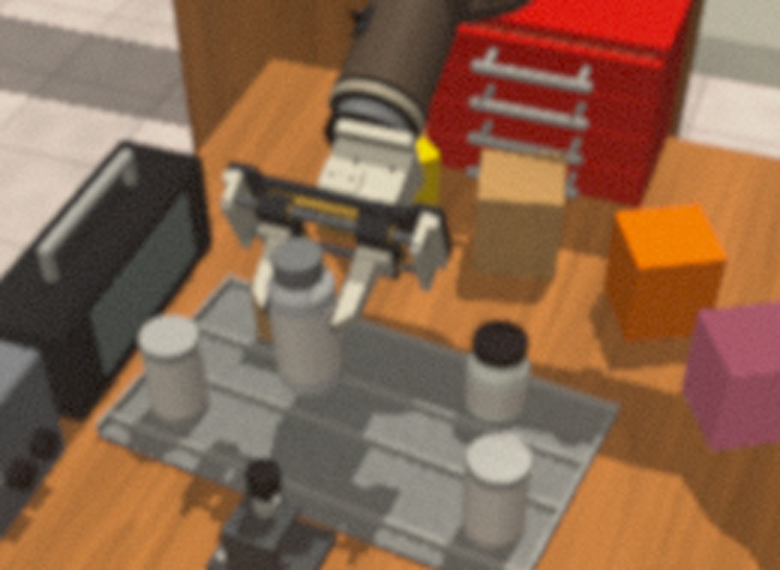

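View pics/e_top.png

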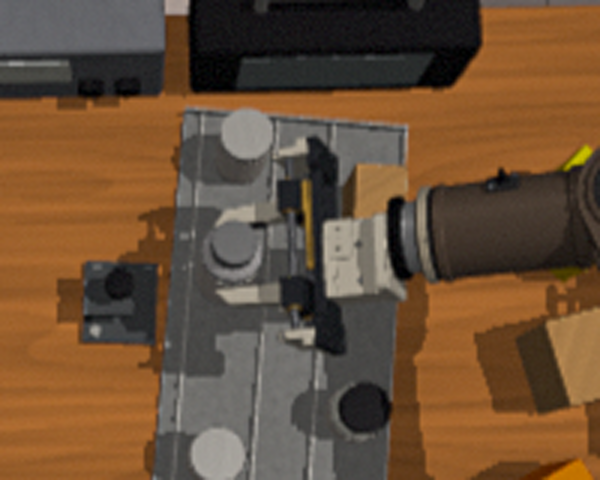

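```bash
python3 - <<'E'
from cell import get_image
import cv2
for n in ('side','top'):
    cv2.imwrite(f'pics/f_{n}.png',get_image(n)['color'][:,:,::-1])
E
```

```text
(no output)
```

View pics/f_side.png

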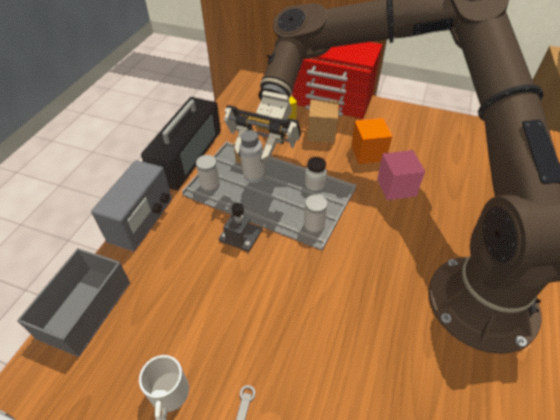

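View pics/f_top.png

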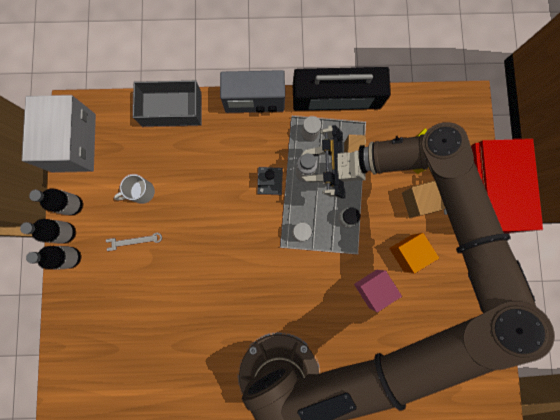

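```bash
python3 plan.py .622 -.108 .12 90 25
```

```text
joints [ 1.1   1.2  -1.24  1.38 -0.03  1.31  0.14] pos [ 0.6152 -0.1009  0.2093] F [ 0.6 -0.5 -2.3] w 0.608 9.9
d [0.0837 0.0321 0.0069] rv [-0.27 -0.18  0.49] |rv| 0.6 rows 1.9975024531508168
[[[0.0418, 0.016, 0.0035], [-0.1, -0.1, 0.2]], [[0.0837, 0.0321, 0.0069], [-0.3, -0.2, 0.5]]]
```

{"api": "arm_command", "payload": {"plan": [[[0.012,0.005,0.003],[0,0,0.2]],[[0.028,0.011,0.006],[0,0,0.4]],[[0.046,0.018,0.007],[-0.2,-0.2,0.5]],[[0.065,0.025,0.007],[-0.3,-0.2,0.5]],[[0.0837,0.032,0.007],[-0.3,-0.2,0.5]]]}}

```text
clock: 10.4
position: [0.6212, -0.1093, 0.1172]
ee_rot: [-0.345, 1.545, -0.344]
force: [0.1, 0.8, -2.6]
width: 0.608
```

```bash
python3 plan.py .622 -.108 .09 90 25; python3 - <<'E'
from cell import get_image
import cv2
for n,(x0,y0,w,h) in dict(side=(150,20,260,200),top=(230,80,260,180)).items():
    c=get_image(n)['color'][:,:,::-1][y0:y0+h,x0:x0+w]; k=3
    cv2.imwrite(f'pics/g_{n}.png',cv2.resize(c,None,fx=k,fy=k,interpolation=cv2.INTER_CUBIC))
E
```

```text
joints [ 1.07  1.32 -1.18  1.36  0.03  1.28  0.21] pos [ 0.6212 -0.1093  0.1172] F [ 0.1  0.8 -2.6] w 0.608 10.4
d [0.0241 0.0128 0.0009] rv [ 0.05 -0.12  0.17] |rv| 0.2 rows 0.6064668630088246
[[[0.0241, 0.0128, 0.0009], [0.0, -0.1, 0.2]]]
```

View pics/g_side.png

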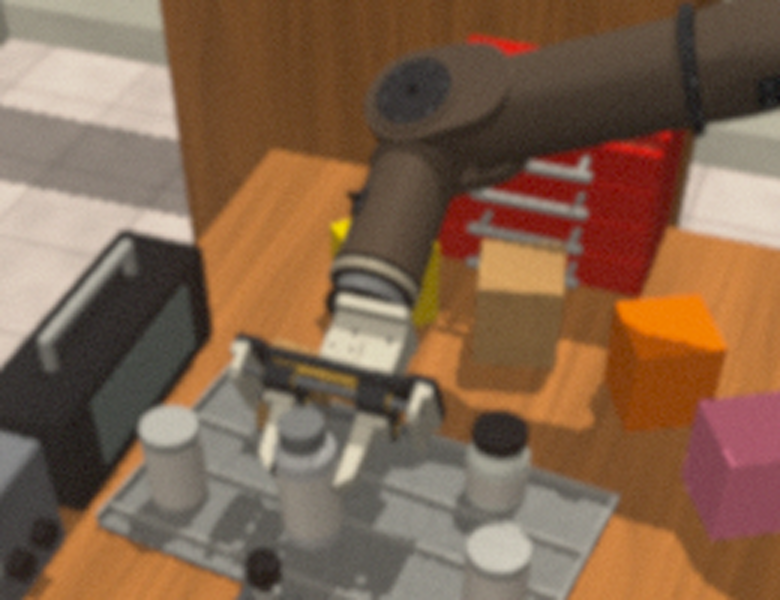

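View pics/g_top.png

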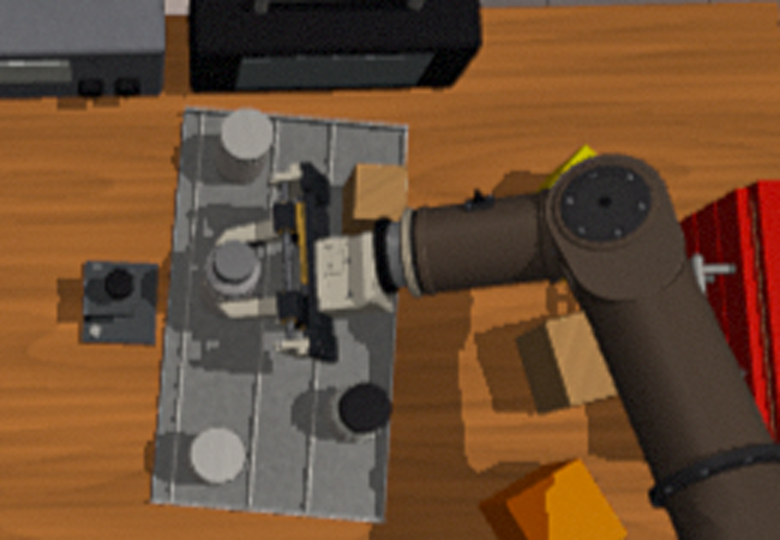

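Everything is clear: can at (300,500) in the side view, tins, carton and knob untouched. I keep lowering.

{"api": "arm_command", "payload": {"plan": [[[0.006,0.003,0],[0,0,0]],[[0.012,0.006,0],[0,0,0]],[[0.018,0.009,0],[0,0,0.1]],[[0.024,0.012,0.001],[0,0,0.2]],[[0.024,0.012,0.001],[0,0,0.2]]]}}

```text
clock: 11.0
position: [0.6222, -0.1085, 0.0917]
ee_rot: [-0.342, 1.546, -0.342]
force: [0.1, -0.3, -2.7]
width: 0.605
```

{"api": "arm_command", "payload": {"plan": [[[0,0,0],[0,0,0]],[[0.001,0.0005,0],[0,0,0]],[[0.002,0.001,0],[0,0,0]],[[0.002,0.001,0],[0,0,0]],[[0.002,0.001,0],[0,0,0]]]}}

```text
clock: 11.5
position: [0.6224, -0.1085, 0.0908]
ee_rot: [-0.342, 1.545, -0.342]
force: [-0.3, -0.3, -2.0]
width: 0.607
```

{"api": "arm_command", "payload": {"plan": [[[0.001,0.0005,0],[0,0,0]],[[0.002,0.001,0],[0,0,0]],[[0.003,0.0014,0],[0,0,0]],[[0.003,0.0014,0],[0,0,0]],[[0.003,0.0014,0],[0,0,0]]]}}

```text
clock: 12.0
position: [0.6224, -0.1084, 0.0873]
ee_rot: [-0.342, 1.545, -0.342]
force: [0.4, 0.3, -2.4]
width: 0.606
```

{"api": "arm_command", "payload": {"plan": [[[0.0005,0.0002,0],[0,0,0]],[[0.001,0.0005,0],[0,0,0]],[[0.0015,0.0007,0],[0,0,0]],[[0.0015,0.0007,0],[0,0,0]],[[0.0015,0.0007,0],[0,0,0]]]}}

```text
clock: 12.5
position: [0.6224, -0.1085, 0.0857]
ee_rot: [-0.342, 1.545, -0.342]
force: [0.1, 0.4, -2.6]
width: 0.609
```

{"api": "arm_command", "payload": {"plan": [[[0.0005,0.0002,0],[0,0,0]],[[0.001,0.0005,0],[0,0,0]],[[0.0015,0.0007,0],[0,0,0]],[[0.0015,0.0007,0],[0,0,0]],[[0.0015,0.0007,0],[0,0,0]]]}}

```text
clock: 13.0
position: [0.6224, -0.1082, 0.0846]
ee_rot: [-0.341, 1.545, -0.341]
force: [-0.9, -1.4, 1.3]
width: 0.605
```

```bash
python3 go.py; python3 - <<'E'
from cell import get_image,place_of
from h import *
q={}
for n,(x0,y0,w,h) in dict(side=(190,130,160,120),top=(250,100,120,110)).items():
    p=get_image(n); q[n]=place_of(p,'can')[0]; print(n,q[n])
    c=p['color'][:,:,::-1][y0:y0+h,x0:x0+w]; k=5
    cv2.imwrite(f'pics/h_{n}.png',cv2.resize(c,None,fx=k,fy=k,interpolation=cv2.INTER_CUBIC))
print(tri([ray(n,q[n]['point']) for n in q]))
print([proj(n,[.622,-.098,z]) for n in q for z in (.006,.136)])
E
```

```text
[ 0.6224 -0.1082  0.0846] [[-0.001, -0.0, 1.0], [-0.422, 0.907, -0.0], [-0.907, -0.422, -0.001]] [-0.9 -1.4  1.3] w 0.6048963774000792 13.0
side {'point': [251.1, 203.1], 'confidence': 0.8}
top {'point': [301.7, 179.0], 'confidence': 0.73}
(array([ 0.61726086, -0.08888274,  0.02099079]), [np.float64(0.004275622973901342), np.float64(0.004275622973900963)])
[array([252.56157467, 204.23406165]), array([250.08450448, 170.8445518 ]), array([303.74490483, 177.16672683]), array([306.96036454, 168.414627  ])]
```

View pics/h_side.png

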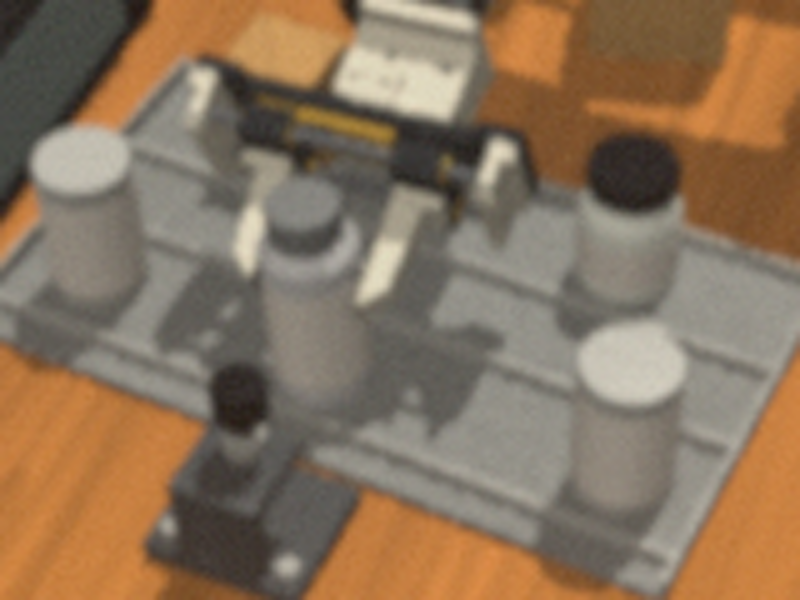

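The wrist force reversed from −2.6 to +1.3 N at TCP z=0.0846, so the base is on the floor. In the picture the can's axis runs from (313,371) to (304,201), which matches the predicted vertical line. I release it.

{"api": "arm_command", "payload": {"plan": [[[0,0,0],[0,0,0]],[[0,0,0],[0,0,0]],[[0,0,0],[0,0,0]],[[0,0,0],[0,0,0]],[[0,0,0],[0,0,0]]], "fingers": -1}}

```text
clock: 13.7
position: [0.6225, -0.1085, 0.0839]
ee_rot: [-0.342, 1.545, -0.342]
force: [-0.6, -0.0, -0.1]
width: 0.976
```

```bash
python3 go.py; python3 - <<'E'
from cell import get_image,place_of
from h import *
for n,(x0,y0,w,h) in dict(side=(190,130,160,120),top=(250,100,120,110)).items():
    p=get_image(n)
    c=p['color'][:,:,::-1][y0:y0+h,x0:x0+w]; k=5
    cv2.imwrite(f'pics/i_{n}.png',cv2.resize(c,None,fx=k,fy=k,interpolation=cv2.INTER_CUBIC))
E
```

```text
[ 0.6225 -0.1085  0.0839] [[-0.002, -0.0, 1.0], [-0.422, 0.906, -0.001], [-0.906, -0.422, -0.001]] [-0.6 -0.  -0.1] w 0.975532360165569 13.7
```

View pics/i_side.png

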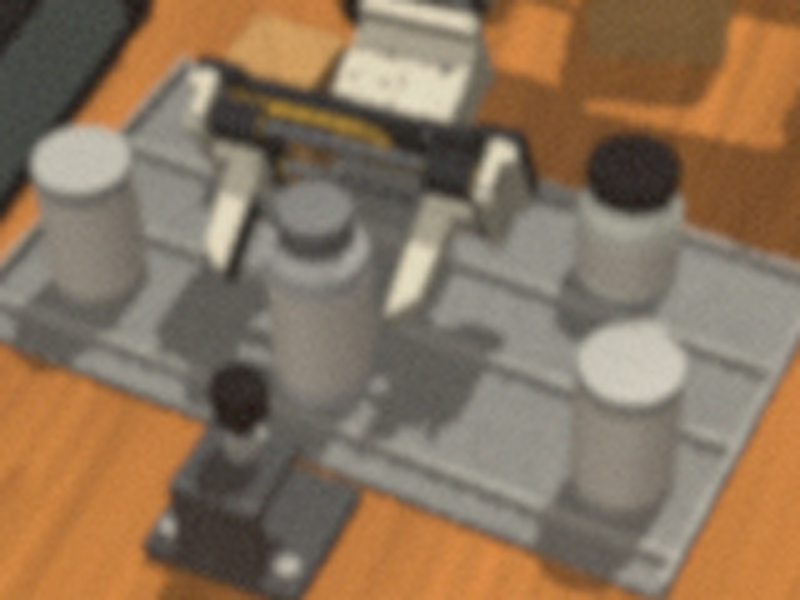

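View pics/i_top.png

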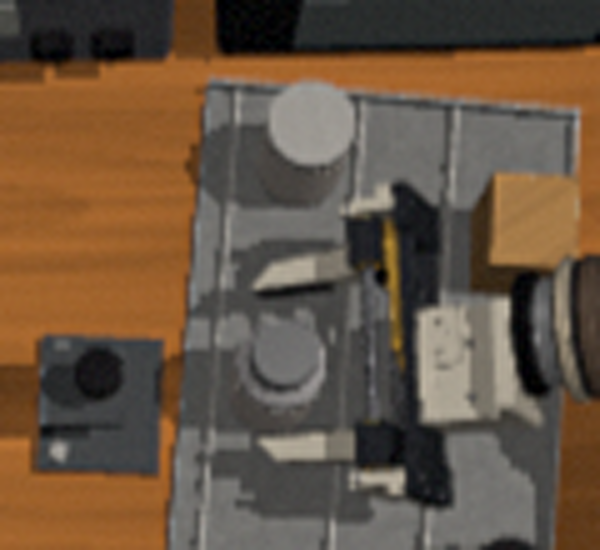

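The can stands upright at (320,310), free but about 7 mm nearer the robot-side finger. I centre the jaws on it first, then back out along the tool axis.

{"api": "arm_command", "payload": {"plan": [[[0,0,-0.003],[0,0,0]],[[0,0,-0.007],[0,0,0]],[[0,-0.02,-0.007],[0,0,0]],[[0,-0.045,-0.007],[0,0,0]],[[0,-0.075,-0.007],[0,0,0]]]}}

```text
clock: 14.3
position: [0.6146, -0.1765, 0.1159]
ee_rot: [-0.343, 1.546, -0.34]
force: [0.8, -0.2, -0.3]
width: 1.0
```

```bash
python3 plan.py .61 -.18 .26 90 50; python3 - <<'E'
from cell import get_image,place_of
from h import *
q={}
for n,(x0,y0,w,h) in dict(side=(190,130,160,120),top=(250,100,120,110)).items():
    p=get_image(n); q[n]=place_of(p,'can')[0]; print(n,q[n])
    c=p['color'][:,:,::-1][y0:y0+h,x0:x0+w]; k=5
    cv2.imwrite(f'pics/j_{n}.png',cv2.resize(c,None,fx=k,fy=k,interpolation=cv2.INTER_CUBIC))
print(tri([ray(n,q[n]['point']) for n in q]))
E
```

```text
joints [ 1.11  1.34 -1.17  1.25  0.05  1.42  0.25] pos [ 0.6146 -0.1765  0.1159] F [ 0.8 -0.2 -0.3] w 1.0 14.3
d [-0.1292 -0.064  -0.0049] rv [  0.13  -0.05 -25.07] |rv| 25.1 rows 3.205738854470931
[[[-0.0323, -0.016, -0.0012], [0.0, -0.0, -6.3]], [[-0.0646, -0.032, -0.0025], [0.1, -0.0, -12.5]], [[-0.0969, -0.048, -0.0037], [0.1, -0.0, -18.8]], [[-0.1292, -0.064, -0.0049], [0.1, -0.1, -25.1]]]
side {'point': [254.0, 204.8], 'confidence': 0.85}
top {'point': [301.5, 177.5], 'confidence': 0.83}
(array([ 0.61684597, -0.09052331,  0.01419795]), [np.float64(0.0025843710721600334), np.float64(0.002584371072160173)])
```

View pics/j_side.png

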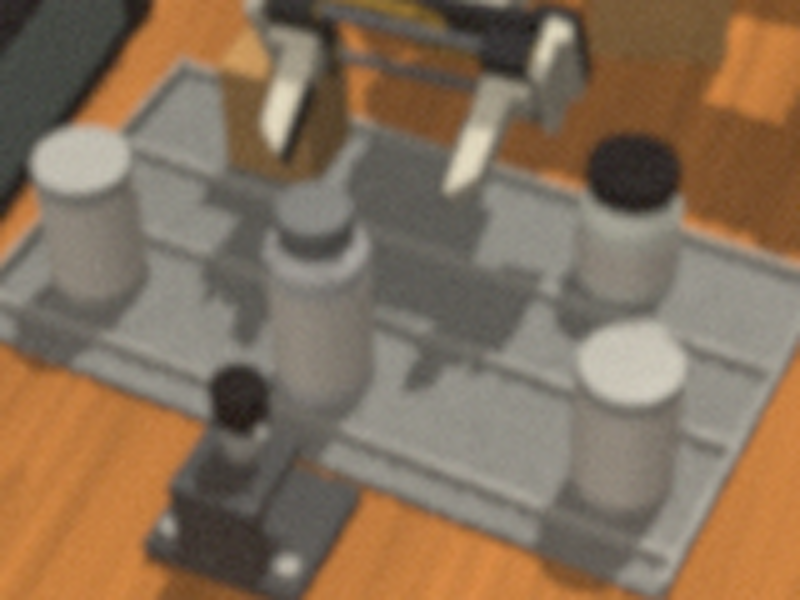

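The can stands upright at about (0.617, −0.09), clear of the gripper, and nothing else has moved. Next I raise the tool, turn it to point down, and go over the knob with the jaws along x.

{"api": "arm_command", "payload": {"plan": [[[-0.03,-0.02,0],[0,0,-5]],[[-0.065,-0.035,0],[0,0,-12]],[[-0.1,-0.05,0],[0,0,-19]],[[-0.13,-0.064,0],[0,0,-25]],[[-0.145,-0.07,0],[0,0,-32]]]}}

```text
clock: 15.0
position: [0.6158, -0.1776, 0.2796]
ee_rot: [-0.778, 1.425, -0.779]
force: [0.4, 0.1, -1.4]
width: 1.001
```

```bash
python3 plan.py .614 .013 .27 90 89.99
```

```text
joints [ 1.01  0.86 -1.14  1.29  0.19  1.44  0.02] pos [ 0.6158 -0.1776  0.2796] F [ 0.4  0.1 -1.4] w 1.001 15.0
d [-0.1551  0.1112 -0.0018] rv [ -0.08   0.04 -32.75] |rv| 32.8 rows 4.240484237405372
[[[-0.031, 0.0222, -0.0004], [-0.0, 0.0, -6.6]], [[-0.062, 0.0445, -0.0007], [-0.0, 0.0, -13.1]], [[-0.093, 0.0667, -0.0011], [-0.0, 0.0, -19.7]], [[-0.1241, 0.0889, -0.0014], [-0.1, 0.0, -26.2]], [[-0.1551, 0.1112, -0.0018], [-0.1, 0.0, -32.8]]]
```

{"api": "arm_command", "payload": {"plan": [[[-0.031,0.022,0],[0,0,-6.6]],[[-0.062,0.0445,-0.0007],[0,0,-13.1]],[[-0.093,0.0667,-0.001],[0,0,-19.7]],[[-0.124,0.089,-0.0014],[-0.1,0,-26.2]],[[-0.155,0.111,-0.0018],[-0.1,0,-32.8]]]}}

```text
clock: 15.5
position: [0.6127, 0.0135, 0.268]
ee_rot: [-1.212, 1.209, -1.208]
force: [0.4, 1.8, -0.3]
width: 1.0
```

```bash
python3 plan.py .6138 .013 .22 90 89.99; python3 look.py k1; python3 go.py
```

```text
joints [ 0.49  0.58 -0.96  1.52  0.48  1.3  -0.52] pos [0.6127 0.0135 0.268 ] F [ 0.4  1.8 -0.3] w 1.0 15.5
d [0.0005 0.048  0.0012] rv [0.11 0.07 0.05] |rv| 0.1 rows 1.066899797931045
[[[0.0002, 0.024, 0.0006], [0.1, 0.0, 0.0]], [[0.0005, 0.048, 0.0012], [0.1, 0.1, 0.1]]]
[0.61272285 0.01348603 0.26799595] 15.5
can [285.1, 258.3] 0.64 [ 0.6179 -0.0863  0.034 ]
near_tin [155.6, 247.1] 0.96 [ 0.4363 -0.0864  0.006 ]
pull_knob [281.4, 189.3] 0.64 [0.613  0.0139 0.084 ]
tray [270.9, 295.5] 0.76 [ 0.5982 -0.1624  0.    ]
tray [284.8, 175.9] 0.73 [0.6173 0.012  0.    ]
bracket [283.7, 175.8] 0.81 [0.6159 0.0121 0.    ]
[0.6136 0.0095 0.2671] [[-0.003, -0.005, 1.0], [-1.0, 0.004, -0.003], [-0.004, -1.0, -0.005]] [-0.4 -0.2  1.1] w 0.9958802804767413 15.85
```

View pics/k1.png

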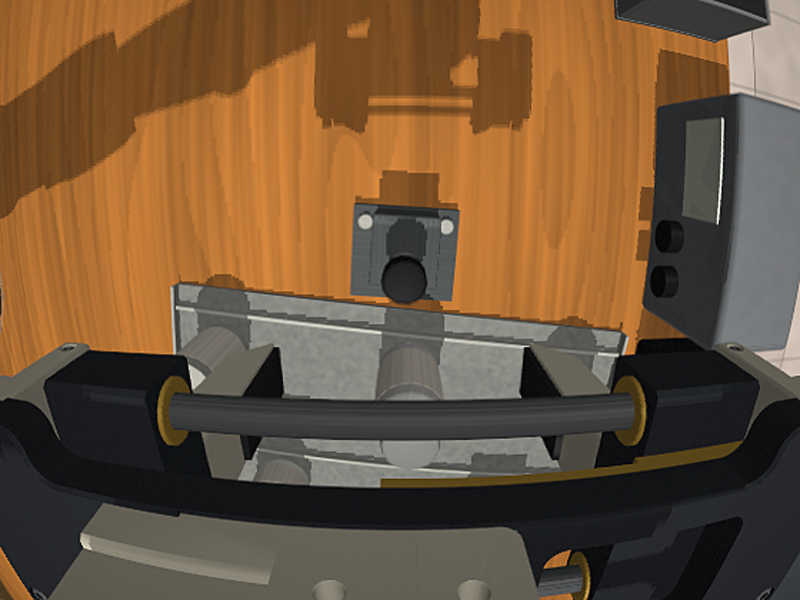

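The knob at (403,280) is centred between the jaws (mid-column about 402), and the network again gives (0.613, 0.014). I descend.

```bash
python3 plan.py .6135 .0133 .135 90 89.99
```

```text
joints [ 0.5   0.58 -0.95  1.52  0.48  1.3  -0.51] pos [0.6136 0.0095 0.2671] F [-0.4 -0.2  1.1] w 0.996 15.85
d [-0.0033  0.1321  0.0005] rv [ 0.27 -0.15 -0.21] |rv| 0.4 rows 2.9362600601943254
[[[-0.0011, 0.044, 0.0002], [0.1, -0.0, -0.1]], [[-0.0022, 0.0881, 0.0003], [0.2, -0.1, -0.1]], [[-0.0033, 0.1321, 0.0005], [0.3, -0.1, -0.2]]]
```

{"api": "arm_command", "payload": {"plan": [[[-0.001,0.03,0],[0,0,0]],[[-0.002,0.065,0],[0.1,0,-0.1]],[[-0.003,0.1,0.0005],[0.3,-0.1,-0.2]],[[-0.0033,0.132,0.0005],[0.3,-0.1,-0.2]],[[-0.0033,0.132,0.0005],[0.3,-0.1,-0.2]]]}}

```text
clock: 16.35
position: [0.6113, 0.0116, 0.1313]
ee_rot: [-1.213, 1.215, -1.208]
force: [1.0, 0.2, -0.5]
width: 1.002
```

```bash
python3 plan.py .6135 .0133 .114 90 89.99;python3 - <<'E'
from cell import get_image
import cv2
for n,(x0,y0,w,h) in dict(side=(170,130,160,120)).items():
    c=get_image(n)['color'][:,:,::-1][y0:y0+h,x0:x0+w]; k=5
    cv2.imwrite(f'pics/l_{n}.png',cv2.resize(c,None,fx=k,fy=k,interpolation=cv2.INTER_CUBIC))
E
```

```text
joints [ 0.45  0.7  -0.88  1.68  0.6   1.06 -0.62] pos [0.6113 0.0116 0.1313] F [ 1.   0.2 -0.5] w 1.002 16.35
d [-0.0017  0.0173  0.0023] rv [ 0.34 -0.14  0.02] |rv| 0.4 rows 0.3896627773588252
[[[-0.0017, 0.0173, 0.0023], [0.3, -0.1, 0.0]]]
```

View pics/l_side.png

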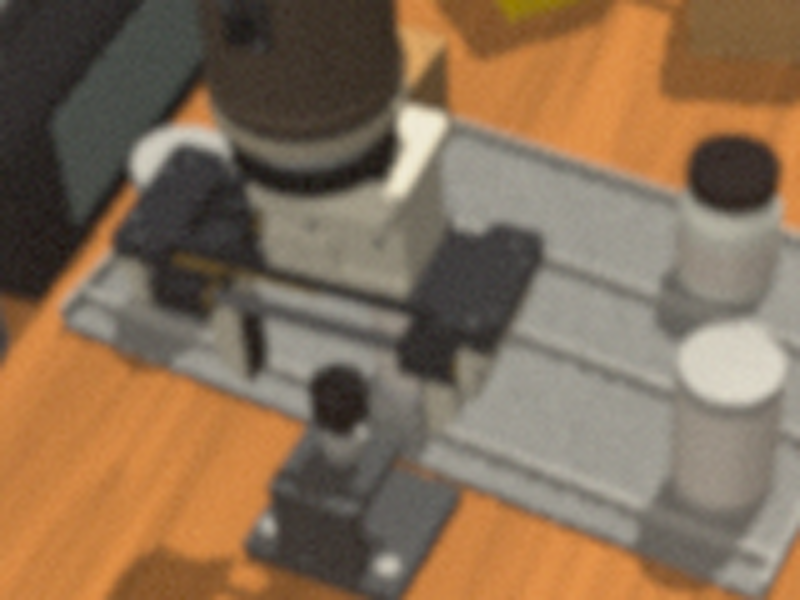

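The knob at (338,400) lies on the line between the fingertips (250,370) and (440,420). I lower the last 17 mm and grip.

{"api": "arm_command", "payload": {"plan": [[[-0.001,0.005,0.001],[0,0,0]],[[-0.0017,0.011,0.0023],[0.1,0,0]],[[-0.0017,0.0173,0.0023],[0.3,-0.1,0]],[[-0.0017,0.0173,0.0023],[0.3,-0.1,0]],[[-0.0017,0.0173,0.0023],[0.3,-0.1,0]]]}}

```text
clock: 16.9
position: [0.6164, 0.0174, 0.1191]
ee_rot: [-1.205, 1.201, -1.21]
force: [0.0, 0.1, -0.6]
width: 1.0
```

{"api": "arm_command", "payload": {"plan": [[[0,0,0],[0,0,0]],[[0,0,0],[0,0,0]],[[0,0,0],[0,0,0]],[[0,0,0],[0,0,0]],[[0,0,0],[0,0,0]]], "fingers": 1, "squeeze": 50}}

```text
clock: 17.4
position: [0.6164, 0.0173, 0.1189]
ee_rot: [-1.205, 1.201, -1.21]
force: [-0.0, 0.2, -0.5]
width: 0.616
```

{"api": "arm_command", "payload": {"plan": [[[0,0,0],[0,0,0]],[[0,0,0],[0,0,0]],[[0,0,0],[0,0,0]],[[0,0,0],[0,0,0]],[[0,0,0],[0,0,0]]]}}

```text
clock: 17.9
position: [0.6142, 0.0173, 0.1186]
ee_rot: [-1.209, 1.204, -1.208]
force: [-8.8, -1.2, 5.6]
width: 0.316
```

```bash
python3 go.py; python3 - <<'E'
from cell import get_image
import cv2
for n,(x0,y0,w,h) in dict(side=(170,130,160,120)).items():
    c=get_image(n)['color'][:,:,::-1][y0:y0+h,x0:x0+w]; k=5
    cv2.imwrite(f'pics/m_{n}.png',cv2.resize(c,None,fx=k,fy=k,interpolation=cv2.INTER_CUBIC))
E
```

```text
[0.6142 0.0173 0.1186] [[0.004, 0.003, 1.0], [-1.0, -0.001, 0.004], [0.001, -1.0, 0.003]] [-8.8 -1.2  5.6] w 0.3156667152256062 17.9
```

View pics/m_side.png

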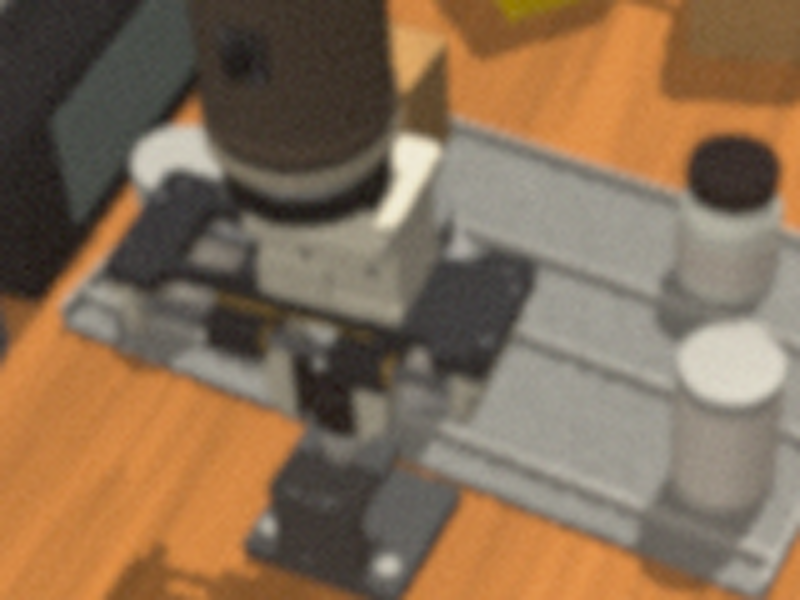

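Opening is 0.316 × 92 mm ≈ 29 mm, so the jaws hold the 30 mm head. I centre by 2 mm in x and pull straight up.

{"api": "arm_command", "payload": {"plan": [[[0,0,-0.001],[0,0,0]],[[0,-0.003,-0.002],[0,0,0]],[[0,-0.007,-0.002],[0,0,0]],[[0,-0.011,-0.002],[0,0,0]],[[0,-0.015,-0.002],[0,0,0]]], "squeeze": 58}}

```text
clock: 18.45
position: [0.614, 0.0173, 0.1337]
ee_rot: [-1.205, 1.202, -1.209]
force: [1.5, 2.0, -10.4]
width: 0.315
```

{"api": "arm_command", "payload": {"plan": [[[0,-0.001,0],[0,0,0]],[[0,-0.002,0],[0,0,0]],[[0,-0.003,0],[0,0,0]],[[0,-0.003,0],[0,0,0]],[[0,-0.003,0],[0,0,0]]]}}

```text
clock: 18.95
position: [0.614, 0.0173, 0.1366]
ee_rot: [-1.205, 1.202, -1.21]
force: [1.0, 1.3, -11.1]
width: 0.316
```

{"api": "arm_command", "payload": {"plan": [[[0,-0.001,0],[0,0,0]],[[0,-0.0015,0],[0,0,0]],[[0,-0.0015,0],[0,0,0]],[[0,-0.0015,0],[0,0,0]],[[0,-0.0015,0],[0,0,0]]]}}

```text
clock: 19.45
position: [0.614, 0.0173, 0.1369]
ee_rot: [-1.205, 1.202, -1.209]
force: [5.4, 4.0, -24.9]
width: 0.313
```

```bash
python3 go.py; python3 - <<'E'
from cell import get_image,place_of
from h import *
q={}
for n,(x0,y0,w,h) in dict(side=(170,130,160,120),top=(240,100,130,120)).items():
    p=get_image(n); q[n]=(place_of(p,'can')+[None])[0]; print(q[n], place_of(p,'pull_knob')[:1])
    c=p['color'][:,:,::-1][y0:y0+h,x0:x0+w]; k=5
    cv2.imwrite(f'pics/n_{n}.png',cv2.resize(c,None,fx=k,fy=k,interpolation=cv2.INTER_CUBIC))
p=get_image('wrist');cv2.imwrite('pics/n_wrist.png',cv2.resize(p['color'][:,:,::-1],(800,600)))
E
python3 go.py
```

```text
[0.614  0.0173 0.1369] [[0.004, 0.006, 1.0], [-1.0, 0.001, 0.004], [-0.001, -1.0, 0.006]] [  5.4   4.  -24.9] w 0.3133084748751873 19.45
None [{'point': [236.4, 208.3], 'confidence': 0.53}]
{'point': [417.0, 203.2], 'confidence': 0.58} []
[0.614  0.0173 0.1369] [[0.004, 0.006, 1.0], [-1.0, 0.001, 0.004], [-0.001, -1.0, 0.006]] [  5.2   4.3 -25.7] w 0.3170156736981165 19.8
```

View pics/n_side.png

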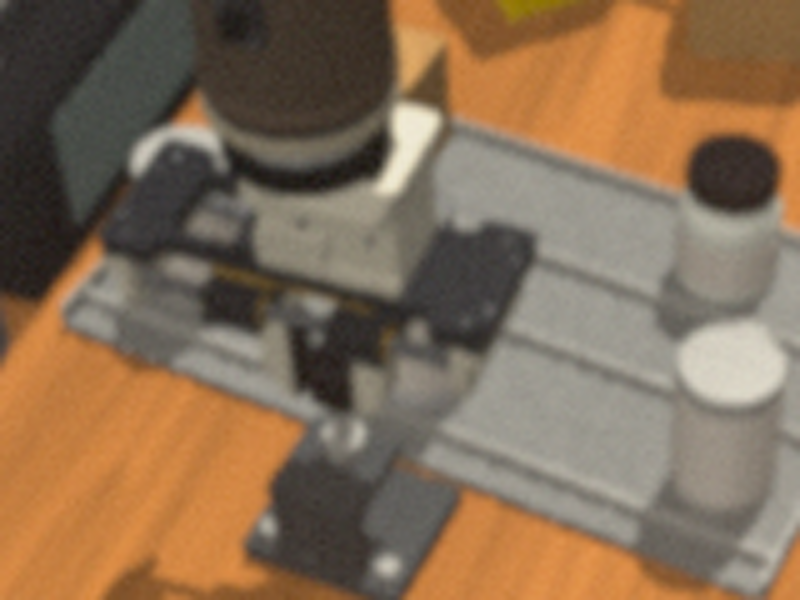

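View pics/n_wrist.png

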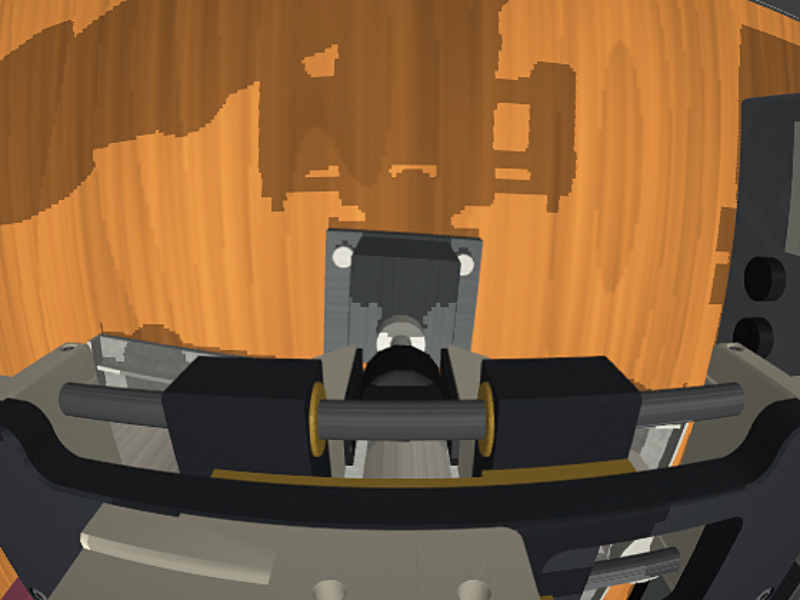

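The force jumped from 11 to 25 N with no further rise, so the stop was reached 18 mm up. The side view shows a bare neck gap at (343,430) below the knob at (325,375). I ease off 0.7 mm to avoid creep, then check for drift and look at the can.

{"api": "arm_command", "payload": {"plan": [[[0,0.0007,0],[0,0,0]],[[0,0.0007,0],[0,0,0]],[[0,0.0007,0],[0,0,0]],[[0,0.0007,0],[0,0,0]],[[0,0.0007,0],[0,0,0]]]}}

```text
clock: 20.3
position: [0.614, 0.0173, 0.1368]
ee_rot: [-1.205, 1.202, -1.209]
force: [5.4, 4.5, -22.8]
width: 0.314
```

{"api": "arm_command", "payload": {"plan": [[[0,0,0],[0,0,0]],[[0,0,0],[0,0,0]],[[0,0,0],[0,0,0]],[[0,0,0],[0,0,0]],[[0,0,0],[0,0,0]]]}}

```text
clock: 20.8
position: [0.614, 0.0173, 0.1368]
ee_rot: [-1.205, 1.202, -1.209]
force: [4.5, 2.5, -23.0]
width: 0.317
```

View pics/n_top.png

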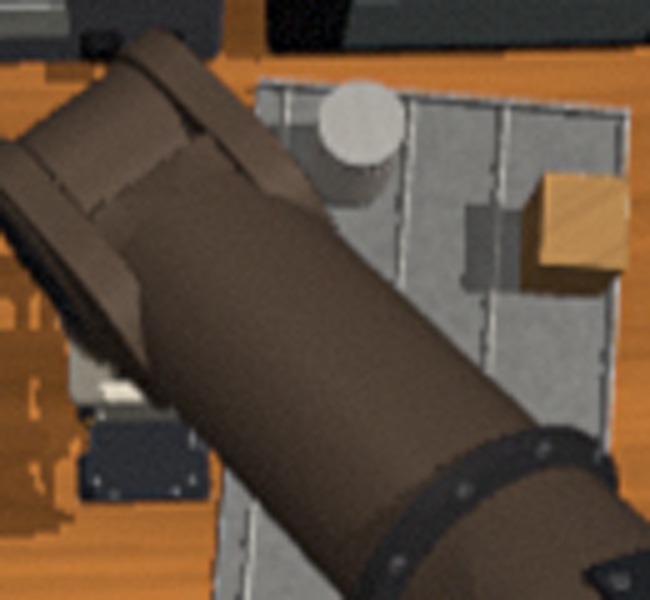

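There is no drift: z stays at 0.1368 and the force at 23 N. The forearm hides the can from the top camera. The wrist view shows its body upright at (405,460) and the side view shows it behind the gripper at (420,390). I compare that side view with the earlier one before handing in.

```bash
python3 - <<'E'
from cell import get_image
from h import *
p=get_image('wrist'); c=p['color'][:,:,::-1][300:345,230:340]; 
s=get_image('side')['color'][:,:,::-1][190:240,215:285]
a=cv2.resize(c,(550,225),interpolation=cv2.INTER_CUBIC); b=cv2.resize(s,(490,350),interpolation=cv2.INTER_CUBIC)
o=np.zeros((580,550,3),np.uint8);o[:225]=a;o[230:580,:490]=b
for z in (.006,.06,.1,.136): print(proj('side',[.617,-.095,z]))
cv2.imwrite('pics/o.png',o)
E
python3 go.py
```

```text
[253.79082621 205.43109445]
[252.85419442 192.26044764]
[252.11638974 181.88565042]
[251.4174676  172.05760841]
[0.614  0.0173 0.1369] [[0.004, 0.007, 1.0], [-1.0, 0.001, 0.004], [-0.001, -1.0, 0.007]] [  4.1   2.7 -21.6] w 0.3146202259923342 20.9
```

View pics/o.png

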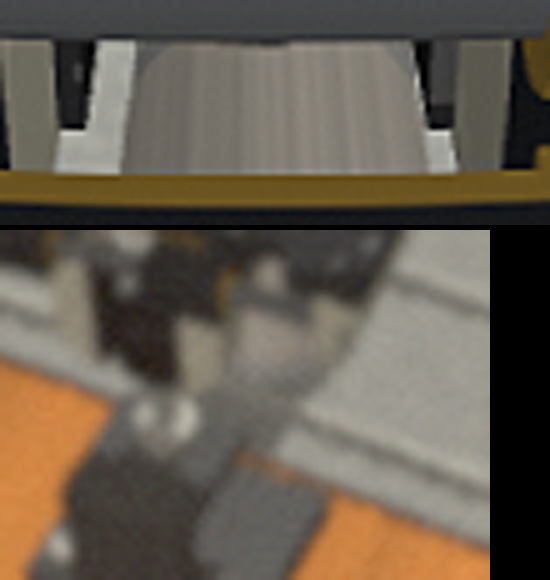

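The wrist crop shows the can body upright and symmetric, with its base edge at (275,45) on the lane floor. The side crop shows its lower part at (275,355), where the upright can should be. The knob is held up with the barrel exposed. I hand in.

```bash
python3 - <<'E'
from cell import sign_off
print(sign_off())
E
```

```text
the job is handed in; nothing more can be done
None
```

The can stands upright in its lane between the tins, released, and I handed in while still holding the plunger against its upper stop.

- **Can:** I gripped it with the tool tilted 25° and lifted it. The arm could not tip it cap-up pointing forward because joint 6 reached its lower limit, so I turned the tool to point toward +y instead. I set it down until the wrist force showed contact with the floor, then let go and backed out. It shifted a few mm on release. It ended at about (0.617, −0.09) and looked upright in the side view and in the last wrist view.
- **Plunger:** I held the knob by its 30 mm head (measured opening 29 mm) and pulled straight up 18 mm. The force rose from 11 N to about 25 N with no further travel, which shows the stop. I eased off slightly; over the next second it held at 22–23 N with no drift.
- **Limits of the checks:**
  - After I gripped the knob, the arm hid the can from the top camera, and the side and wrist cameras saw only its lower part.
  - The network's height for the can's base read 14 mm instead of about 6 mm; the two camera rays missed each other by a few mm, so I took it as measurement error.
  - The tins, jar and carton looked unmoved in the pictures I viewed. I did not recheck the wrench, mug or filter box at the end.

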